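Load the measuring microscope's carriage and run it home

ROBOT

A 6-joint arm with a two-finger parallel gripper is mounted at the origin on the work surface. World frame = base frame: x ahead of the robot, y to its left, z up, the work surface at z = 0. Lengths are in mm, angles in degrees, forces in N, time in s.
With the tool pointing down it reaches from about 400 to 825 mm from the base axis. Payload 7 kg.
Tool frame: the origin (TCP) lies midway between the tips of the shut fingers; the grasp point (between the pads) lies ctrl.hold_point_z behind it (ctrl.hold_point_z is the distance from the TCP to the grasp point, in mm); z points along the fingers, y is the direction in which the jaws open and shut (so a half turn about z gives the same grasp; the last joint's range is limited). The gripper opens to 88 mm and grips with 3 to 60 N. Pads are 19 mm wide; open, the fingers measure 130 mm over their backs; the gripper's body (78 mm by 193 mm) begins 47 mm behind the grasp point.
Start: joints at [85.434, 20.546, 0.682, 0, -70.136, -16.507], TCP at [242.712, 629.83, 226.561] pointing down, gripper open.
Joint ranges: [-176.03, 176.03], [-82.01, 121.73], [-58.28, 71.71], [-173.87, 95.51], [-174.79, -0.11], [-173.66, 173.66]. Speed limits (degrees/s): [136.94, 136.94, 172.46, 180, 180, 180].

INTERFACE

Orientations are given as [roll, pitch, yaw] about the fixed x, y, z axes, in that order (R = Rz(yaw) Ry(pitch) Rx(roll)).
In Python, from bench import ctrl gives the robot as it stands.
- The arm moves only by the shell command python3 -m jog 'ROWS' [FORCE]. ROWS is JSON, a list of rows, each a list of 7 numbers: the shift along the tool's x, y, z in cm, then the turn, a rotation vector about the tool's x, y, z in rad, then the closure, from 0 (fully open) to 1 (shut). A call has 1 to 8 rows; each row shifts and turns the pose as measured when the row begins, along the tool's axes as they then stand; what a row does not reach is not made up. A row lasts 1/12 s, in which the tool goes at most 41.7 mm and 7.16 degrees, less where a joint would pass 70% of its speed; a pose out of reach is approached as far as the arm can. A call with a gripper value outside its range is refused whole. The fingers move at their own pace and stop on an object; FORCE is the grip in N (left out, the last holds). Time passes only in rows, so rows that do not move let the fingers close. It gives the time, the measured TCP pose, the force and the opening at its end, in the units of the state.
- ctrl.sense(): the state, without advancing time (a new reading comes with each control period).
- ctrl.read_camera(name): name is "side" or "top" or "wrist"; returns the picture (420x560x3 uint8, red, green, blue); there is no depth.
- ctrl.get_calibration(name): a dict with "fx", "fy", "cx", "cy" (pixels), "rvec" (rotation vector, rad) and "tvec" (3), from world to camera coordinates, as OpenCV has them. Camera axes: x right, y down, z forward; pixel columns grow to the right and rows downward; lengths in mm; the calibration is good to about 2 mm. The wrist camera is an equidistant fisheye: a pixel r from the principal point sees the ray r / f radians off the axis. A picture is of the moment at which its call begins: read the wrist's pose just before it. get_calibration takes no time and is no camera call; for the wrist camera it gives the pose at the moment of the call.
- ctrl.job_done(): hands the job in, once; it reports no verdict.
Trained networks look in the newest picture that a camera, given by its name, has taken for a name from the list of things; names that differ only in an ending like _2 or _b are one class to them, and where a whole thing is asked for, a point or a joint stands for the part that bears it (a point fixed in the world has none). Each returns a list of dicts, best first, with "confidence" (0 to 1); they miss things now and then, are a little off and sometimes report something else, mostly with a low value. They report only what shows in the picture. A call takes as long as a camera call.
- ctrl.silhouettes(camera, target): "region" (420x560 bool, what is visible of it) and "box" ([left, top, right, bottom] in pixels, round what is visible of it).
The state is a dict: "t": time; "qpos": joint angles; "dq": joint speeds; "joint_torque": joint torques, N m; "position": TCP position; "tcp_rot": TCP orientation; "ft_force": force on the tool from outside, world axes, zero at the start; "wrist_torque": the same for the moment, N m; "grip_width": finger opening in mm.
Only numpy, scipy, OpenCV 4.12 (cv2) and the standard library are available. Lean on these libraries where they do the work, as an engineer would, in place of code of your own. Each camera call takes 0.05 s, during which the arm holds its last target. There are 200 camera calls.

TASK

Change over the microscope's carriage: first lay its dust lid flat, knob up, in the middle of the cork mat, then move every finished square block from the carriage's tray into the white tray on the bench, and put every round mounted sample from the bench into the carriage's tray, each piece lying flat on its tray's floor. Only when all that is done, push the carriage along its bed until it is fully home against the stop under the objective: push at the middle of its end plate, for it jams when pushed off-centre. Leave the brass weight and the oil bottle where they stand.

Things in the scene. Friction and masses are not known exactly. Their poses are not given: they have to be found in the camera images.
- microscope: white measuring microscope with a long black guide bed, fixed. Origin on the bench under the bed; +y of this frame is the carriage's way home, towards the column; x = 0 is the bed's centre line. Bed 130 mm wide, from y = -300 to 170 mm, its two aluminium rails 32 mm above the bench, a 26 mm slot with toothed edges between them. The column stands beyond y = 257 mm; the tubes reach 455 mm.
- home_stop (a point): middle of the near face of the dark block across the bed that stops the carriage, at y = 155 mm of the microscope's frame; the block is 90 mm wide and 22 mm high above the rails.
- objective_tip (a point): lower tip of the steel objective, 113 mm above the bench, at y = 100 mm of the microscope's frame; it is 32 mm across; from z = 243 mm up the nosepiece and arm hang over it, all at y above 66 mm.
- carriage: aluminium carriage that slides on the rails and cannot be lifted off, 116 mm wide (x), 194 mm long (y -97 to 97 mm), 0.7 kg. Origin at its centre at rail height; +y is its front. Home is its front edge against the stop: origin at y = 58 mm of the microscope's frame. A short shoe under its rear half guides it; a peg under its front catches the slot's teeth if it twists.
- push_plate (a point): middle of the rear face of the flat, slippery dark end plate at the carriage's rear (axes of the carriage, y = -97 mm), 116 mm wide, 50 mm high, 6 mm thick, its top 89 mm above the bench, a brass stripe down its middle. Pushed here towards +y the carriage runs with about 2 N; by a tool wholly to one side of the stripe it twists and jams; a short push on the half that lags squares and frees it.
- tray_floor (a point): centre of the flat floor of the carriage's tray, 39 mm above the bench, at y = 12 mm of the carriage's frame, same axes. Inside the tray is 104 mm (x) by 154 mm (y); its rim is 4 mm thick and 20 mm high. The end plate stands 22 mm behind the tray.
- lid_knob (a point): centre of the black round knob, 24 mm across and 30 mm high, on the grey plastic dust lid (0.15 kg) lying loose over the tray. The lid is 124 mm (x) by 174 mm (y) with a 6 mm skirt; the point is 26 mm above its lower edge, 16 mm above its top face; axes of the lid, z up. Lying on the tray, it is 79 mm above the bench, over the tray's centre.
- mat: cork mat 160 mm (x) by 210 mm (y), 3 mm thick, fixed on the bench, where the lid is to be put. Origin at the centre of its underside.
- outtray: open white plastic tray for finished blocks, fixed on the bench, 122 mm (x) by 152 mm (y) outside, walls 4 mm thick and 15 mm high, floor 4 mm thick. Origin at the centre of its underside.
- block1_center (a point): finished block: a square black resin block 28 x 28 x 16 mm, 30 g, with a bright metal piece in its top face, lying in the carriage's tray under the lid at the start, in line along it; this point is its centre, half-way up; z up, x and y along its sides. There are two or three blocks; those not there read None throughout.
- block2_center (a point): finished block: a square black resin block 28 x 28 x 16 mm, 30 g, with a bright metal piece in its top face, lying in the carriage's tray under the lid at the start, in line along it; this point is its centre, half-way up; z up, x and y along its sides. There are two or three blocks; those not there read None throughout.
- block3_center (a point): finished block: a square black resin block 28 x 28 x 16 mm, 30 g, with a bright metal piece in its top face, lying in the carriage's tray under the lid at the start, in line along it; this point is its centre, half-way up; z up, x and y along its sides. There are two or three blocks; those not there read None throughout.
- sample1_center (a point): mounted sample: a squat black resin disc, 30 mm across and 16 mm high, 30 g, with a bright metal piece in its top face; this point is its centre, half-way up (8 mm), z is the disc's axis. There are three or four samples; those not there read None throughout.
- sample2_center (a point): mounted sample: a squat black resin disc, 30 mm across and 16 mm high, 30 g, with a bright metal piece in its top face; this point is its centre, half-way up (8 mm), z is the disc's axis. There are three or four samples; those not there read None throughout.
- sample3_center (a point): mounted sample: a squat black resin disc, 30 mm across and 16 mm high, 30 g, with a bright metal piece in its top face; this point is its centre, half-way up (8 mm), z is the disc's axis. There are three or four samples; those not there read None throughout.
- sample4_center (a point): mounted sample: a squat black resin disc, 30 mm across and 16 mm high, 30 g, with a bright metal piece in its top face; this point is its centre, half-way up (8 mm), z is the disc's axis. There are three or four samples; those not there read None throughout.
- weight: bystander, to be left alone: small brass block weight 24 x 24 x 22 mm, origin at the centre of its underside
- oil: bystander, to be left alone: small amber bottle, 32 mm across, 60 mm high, origin at the centre of its underside

How it is judged:
By the outcome, as a careful person would: the job done as asked, in the order asked, and still so for the second after the job is handed in, with the robot touching nothing.
Of sample1, sample2, sample3, sample4 only 3 to 4 are there at a start; the rules pass over those that are not, and their reading is None.
Of block1, block2, block3 only 2 to 3 are there at a start; the rules pass over those that are not, and their reading is None.
At some moment in a run one of sample1, sample2, sample3, sample4 may be knocked a few centimetres aside while the robot is not near it.
Once in a run the grip may slacken for a moment while it holds something.
It also fails if it takes over 210 s, if anything falls off the work surface, if the arm or the gripper's body presses on something with over 40 N, if the wrist force passes 120 N, or if a joint passes its speed limit or range.

## Working session

There is one attempt and no reset: what is moved stays moved. The work goes in short steps, Python scripts to look and compute and a shell command to move; the robot and the scene stay as the last step left them, time stands still between calls to the robot, and variables do not carry over. Pictures are saved under pics/ and viewed, about 12 in all and at most 16, crops included, and the job is handed in when it is done.

```bash
ls; mkdir -p pics; cat > h.py <<'E'
import numpy as np, cv2
from bench import ctrl
from scipy.spatial.transform import Rotation as R
def snap(cam,name=None):
    im=ctrl.read_camera(cam)
    if name: cv2.imwrite('pics/'+name,im[:,:,::-1])
    return im
def ray(cam,u,v,c=None):
    c=c or ctrl.get_calibration(cam)
    x=(u-c['cx'])/c['fx'];y=(v-c['cy'])/c['fy']
    if cam=='wrist':
        r=np.hypot(x,y); d=np.array([x/r*np.sin(r),y/r*np.sin(r),np.cos(r)]) if r>1e-9 else np.array([0,0,1.])
    else: d=np.array([x,y,1.])
    M=R.from_rotvec(np.ravel(c['rvec'])).as_matrix(); t=np.ravel(c['tvec'])
    return -M.T@t, M.T@d
def onplane(cam,u,v,z,c=None):
    o,d=ray(cam,u,v,c); return o+d*(z-o[2])/d[2]
def proj(cam,p,c=None):
    c=c or ctrl.get_calibration(cam)
    q=R.from_rotvec(np.ravel(c['rvec'])).apply(p)+np.ravel(c['tvec'])
    if cam=='wrist':
        r=np.hypot(q[0],q[1]); th=np.arctan2(r,q[2]); x,y=q[0]/r*th,q[1]/r*th
    else: x,y=q[0]/q[2],q[1]/q[2]
    return x*c['fx']+c['cx'],y*c['fy']+c['cy']
def tool(target,rotT=None):
    "shift to world target, in tool axes, cm"
    s=ctrl.sense(); M=R.from_euler('xyz',s['tcp_rot'],degrees=True)
    return M.inv().apply(np.array(target)-s['position'])/10
def find(cam,name,z,minc=0.3):
    out=[]
    for d in ctrl.silhouettes(cam,name):
        if d['confidence']<minc: continue
        m=d['region'].astype(np.uint8)
        cs,_=cv2.findContours(m,cv2.RETR_EXTERNAL,cv2.CHAIN_APPROX_NONE)
        if not cs: continue
        k=max(cs,key=cv2.contourArea)
        P=np.array([onplane(cam,*p[0],z)[:2] for p in k],np.float32)
        (cx,cy),wh,a=cv2.minAreaRect(P)
        out.append((round(d['confidence'],2),np.round([cx,cy]),np.round(wh),round(a,1),[int(b) for b in d['box']]))
    return out
E
python3 - <<'E'
from h import *
s=ctrl.sense();print(s, ctrl.hold_point_z)
for c in('top','side','wrist'):
    im=snap(c,c+'0.png'); k=ctrl.get_calibration(c);print(c,k['fx'],ray(c,280,210))
for n,z in(('mat',3),('outtray',15),('microscope',32),('carriage',50),('lid_knob',69),('sample1_center',16),('weight',22),('oil',60)):
    print(n)
    for o in find('top',n,z):print('  ',o)
E
```

```text
pics
{'t': 0.0, 'qpos': array([ 8.54350465e+01,  2.05920212e+01,  6.32336933e-01, -1.93674788e-02,
       -7.01347081e+01, -1.65076440e+01]), 'dq': array([-0.00907993, -0.03464978, -0.06192137, -0.06014134,  0.09195495,
       -0.10341613]), 'joint_torque': array([ 6.01464103e-05, -5.82714379e+01,  2.93054491e+01,  6.99716941e+00,
        6.95739698e-03, -1.40613656e-04]), 'position': array([242.54189095, 629.39041318, 225.60751719]), 'tcp_rot': array([ 1.79904325e+02, -9.36744530e-03, -2.10791860e+01]), 'ft_force': array([-0.81643968,  0.26987312,  1.22856076]), 'wrist_torque': array([ 0.01912069,  0.01022591, -0.03537176]), 'grip_width': 87.2788325199484} 18.8
top 454.6981911202221 (array([ 436.78171317,    6.72241965, 1102.1392009 ]), array([ 0.05643045,  0.01483952, -0.99837024]))
side 399.49231376992884 (array([396.55114826, 568.95534617, 654.62353375]), array([ 0.13413852, -0.70653906, -0.69489508]))
wrist 325.19226210127806 (array([313.51060495, 603.01254863, 384.41572851]), array([-0.25942891,  0.10087741, -0.96047925]))
mat
   (0.63, array([ 634., -262.]), array([ 33., 132.]), 86.3, [392, 131, 406, 183])
   (0.62, array([ 396., -319.]), array([163., 214.]), 2.5, [379, 216, 468, 289])
outtray
   (0.91, array([411., 342.]), array([124., 158.]), 0.3, [112, 221, 180, 271])
microscope
   (0.6, array([678., 131.]), array([528., 236.]), 87.7, [126, 79, 434, 189])
carriage
lid_knob
   (0.94, array([ 625., -145.]), array([173., 126.]), 87.7, [313, 126, 391, 183])
   (0.42, array([671., 160.]), array([449., 228.]), 87.8, [127, 81, 434, 189])
sample1_center
   (0.48, array([465., -41.]), array([29., 26.]), 0.1, [302, 218, 314, 230])
   (0.36, array([392., 118.]), array([30., 32.]), 45.3, [230, 250, 247, 264])
weight
oil
   (0.45, array([394., 114.]), array([29., 31.]), 45.3, [230, 249, 249, 264])
```

View pics/top0.png

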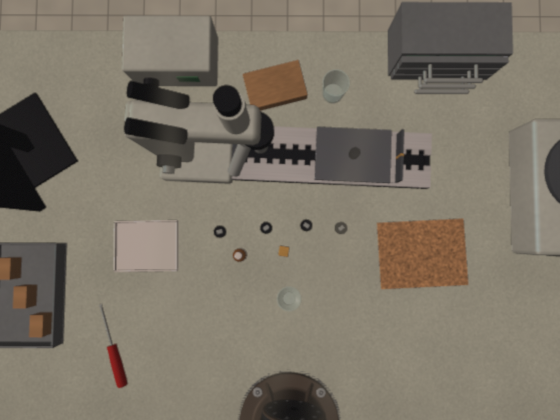

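View pics/side0.png

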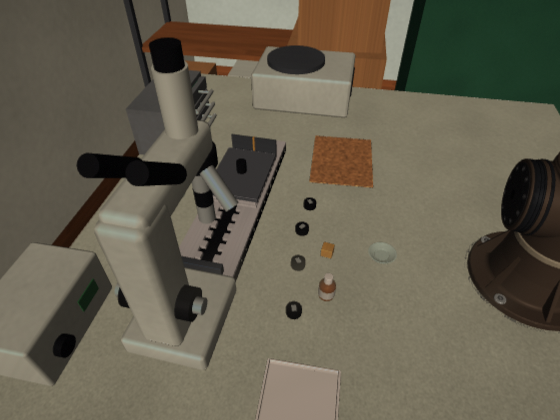

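The top view shows the bed running along world y, with the lid on the carriage at px (354,153). The end plate is at about px 402, the mat at (422,254) and the outtray at (146,246). The four dark discs are at (220,231), (266,228), (306,225) and (341,228). The oil bottle is at (239,255) and the weight at (284,251).

```bash
python3 - <<'E'
from h import *
im=cv2.imread('pics/top0.png')
print('lid',find('top','lid_knob',63)[0]);
for n in('sample1_center','carriage','push_plate'):
  for cam in('top','side'):
    print(n,cam)
    for d in ctrl.silhouettes(cam,n):
        m=d['region'];v,u=np.nonzero(m);print('  ',round(d['confidence'],2),d['box'],onplane(cam,u.mean(),v.mean(),10)[:2].round())
for p in((220,231),(266,228),(306,225),(341,228)): print(onplane('top',*p,12)[:2].round())
print('knob top',onplane('top',354,153,94).round(),'oil',onplane('top',239,255,55).round(),'weight',onplane('top',284,251,20).round())
# bed edges
print('bed',[onplane('top',*p,32)[:2].round() for p in((432,134),(430,187),(250,127),(232,180))])
print('plate',[onplane('top',*p,89)[:2].round() for p in((403,130),(398,183))])
cv2.imwrite('pics/z.png',cv2.resize(im[110:275,200:475],None,fx=2.9,fy=2.9,interpolation=cv2.INTER_CUBIC))
E
```

```text
lid (0.94, array([ 626., -146.]), array([174., 127.]), 87.7, [313, 126, 391, 183])
sample1_center top
   0.48 [302.2, 218.5, 314.7, 230.7] [465. -41.]
   0.36 [230.1, 250.8, 247.7, 264.8] [392. 119.]
sample1_center side
   0.46 [296.3, 222.6, 309.9, 235.9] [462. -40.]
   0.3 [289.1, 299.6, 298.6, 324.2] [446. 170.]
   0.15 [218.0, 148.0, 275.4, 205.1] [ 635. -208.]
carriage top
carriage side
   0.83 [211.1, 129.2, 278.0, 206.7] [ 639. -289.]
push_plate top
   0.83 [389.1, 132.4, 407.0, 184.2] [ 629. -260.]
push_plate side
   0.71 [210.7, 132.2, 274.6, 206.3] [ 638. -286.]
[447. 166.]
[455.  56.]
[463. -40.]
[ 456. -123.]
knob top [ 622. -143.   94.] oil [392. 116.  55.] weight [401.  13.  20.]
bed [array([ 680., -338.]), array([ 553., -331.]), array([695.,  95.]), array([568., 137.])]
plate [array([ 676., -254.]), array([ 556., -242.])]
```

View pics/z.png

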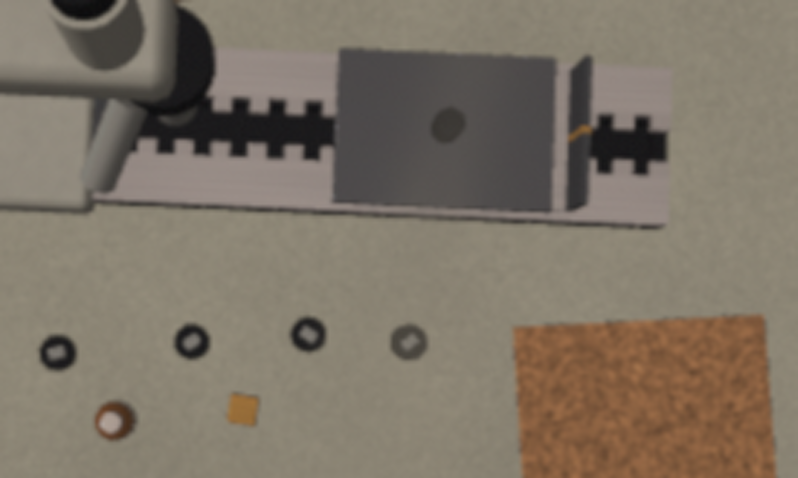

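Four samples in total. The fourth only looks grey from glare, and both cameras show it. I'll turn the tool so the jaws lie across the carriage, then travel around the microscope.

```bash
python3 -m jog '[[0,0,0,0,0,0.124,0],[0,0,0,0,0,0.124,0],[0,0,0,0,0,0.124,0],[0,0,0,0,0,0.124,0],[0,0,0,0,0,0.124,0],[0,0,0,0,0,0.124,0],[0,0,0,0,0,0.124,0],[0,0,0,0,0,0.124,0]]' 
python3 -m jog '[[0,0,0,0,0,0.124,0],[0,0,0,0,0,0.124,0],[4,-1.8,0,0,0,0,0],[4,-1.8,0,0,0,0,0],[4,-1.8,0,0,0,0,0]]'
```

```text
t: 1.57
position: [242.7, 629.9, 226.7]
tcp_rot: [-180.0, 0.0, -78.5]
ft_force: [1.3, -0.2, -0.2]
grip_width: 87.7
t: 1.98
position: [287.0, 513.9, 223.3]
tcp_rot: [-180.0, -0.1, -93.1]
ft_force: [0.9, 1.0, -0.0]
grip_width: 87.7
```

```bash
python3 -m jog '[[3.8,-1.7,0,0,0,0,0],[3.8,-1.7,0,0,0,0,0],[3.8,-1.7,0,0,0,0,0],[3.8,-1.7,0,0,0,0,0],[3.8,-1.7,0,0,0,0,0],[3.8,-1.7,0,0,0,0,0],[3.8,-1.7,0,0,0,0,0],[3.8,-1.7,0,0,0,0,0]]' 
python3 -m jog '[[3.8,0,0,0,0,0,0],[3.8,0,0,0,0,0,0],[3.8,0,0,0,0,0,0],[3.8,0,0,0,0,0,0],[3.8,0,0,0,0,0,0],[3.8,0,0,0,0,0,0],[3.8,0,0,0,0,0,0],[3.8,0,0,0,0,0,0]]'
python3 -m jog '[[0.8,-3.8,0,0,0,0,0],[0.8,-3.8,0,0,0,0,0],[0.8,-3.8,0,0,0,0,0],[0.8,-3.8,0,0,0,0,0],[0.8,-3.8,0,0,0,0,0],[0,0,0,0,0,0,0]]'
python3 - <<'E'
from h import *
im=snap('wrist','w1.png')
for n,z in(('lid_knob',63),('push_plate',89),('mat',3)):
    for o in find('wrist',n,z): print(n,o)
print(tool([624,-145,100]),proj('wrist',[624,-145,94]))
E
```

```text
t: 2.65
position: [404.2, 201.0, 225.1]
tcp_rot: [-179.8, 0.1, -92.8]
ft_force: [0.6, 0.8, 0.2]
grip_width: 87.5
t: 3.32
position: [387.9, -116.6, 227.5]
tcp_rot: [-179.2, 0.3, -92.7]
ft_force: [1.2, 0.9, 0.7]
grip_width: 87.5
t: 3.82
position: [579.8, -178.9, 231.6]
tcp_rot: [-178.9, 0.4, -93.2]
ft_force: [0.6, 0.2, 1.0]
grip_width: 87.6
lid_knob (0.85, array([ 623., -151.]), array([160., 124.]), 87.2, [180, 140, 300, 286])
push_plate (0.95, array([ 618., -242.]), array([ 21., 115.]), 87.4, [173, 120, 296, 142])
push_plate (0.68, array([ 609., -259.]), array([122., 112.]), 86.6, [183, 48, 306, 347])
mat (0.88, array([ 392., -311.]), array([164., 200.]), 3.3, [354, 0, 477, 151])
mat (0.48, array([451.,  57.]), array([22., 32.]), 88.9, [365, 323, 384, 336])
[-3.36320773 -4.55462781 13.44985235] (np.float64(234.5334812142181), np.float64(231.76838682695353))
```

View pics/w1.png

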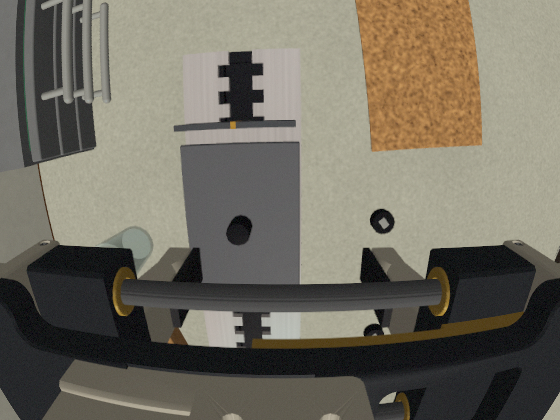

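The wrist view shows the knob at px (240,230), the plate stripe at (234,125), the mat at upper right and a sample at (382,221).

```bash
python3 - <<'E'
from h import *
for u,v,z in((239.5,230,79),(233.5,125,87),(240,52,32),(382,221,10)): print(onplane('wrist',u,v,z).round(1))
c=ctrl.get_calibration('wrist')
for q in ((624,-145,94),(624,-145,64),(627,-145,94)): print(proj('wrist',q,c))
im=cv2.imread('pics/w1.png');cv2.imwrite('pics/z2.png',cv2.resize(im[110:300,170:410],None,fx=3,fy=3,interpolation=cv2.INTER_CUBIC))
E
```

```text
[ 621.5 -141.2   79. ]
[ 617. -248.   87.]
[ 613.9 -328.5   32. ]
[ 452.8 -119.1   10. ]
(np.float64(234.5334812142181), np.float64(231.76838682695353))
(np.float64(238.86061697834364), np.float64(221.98323437945422))
(np.float64(231.55674666747115), np.float64(231.8868113590964))
```

View pics/z2.png

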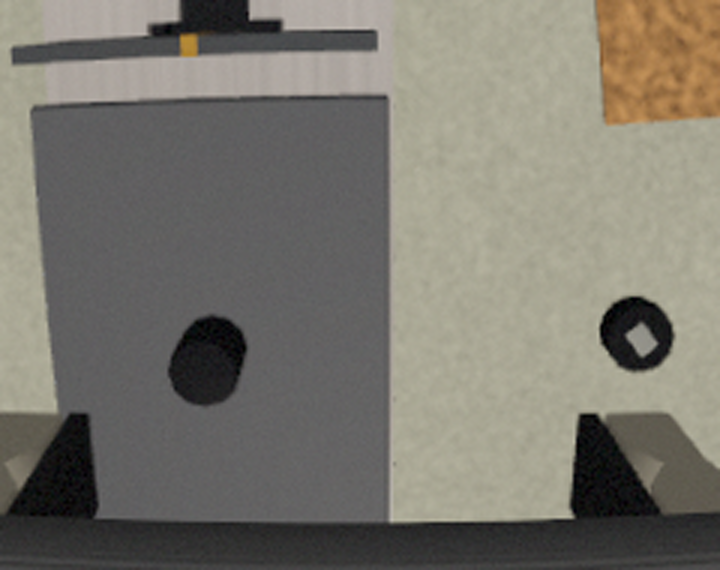

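```bash
python3 -c "
from h import *
print(tool([621,-142,110]))"
python3 -m jog '[[-1.0,-1.0,3,0.007,0.019,0,0],[-1.0,-1.0,3,0,0,0,0],[-1.0,-1.0,3,0,0,0,0],[-1.0,-1.0,3,0,0,0,0],[0,0,0,0,0,0,0]]' 
python3 -c "
from h import *
print(tool([621,-142,67]))"
```

```text
[-3.65390621 -4.25797834 12.4461126 ]
t: 4.43
position: [619.2, -137.8, 119.7]
tcp_rot: [-177.6, -0.6, -93.2]
ft_force: [-0.4, -0.2, -0.5]
grip_width: 87.7
[0.34783969 0.02450213 5.2771255 ]
```

```bash
cat >> h.py <<'E'
def turn(yaw):
    s=ctrl.sense(); M=R.from_euler('xyz',s['tcp_rot'],degrees=True)
    return (M.inv()*R.from_euler('xyz',[180,0,yaw],degrees=True)).as_rotvec()
def go(x,y,z,yaw=-92.5):
    s=ctrl.sense(); print('t',round(s['t'],1),'pos',s['position'].round(1),'rot',s['tcp_rot'].round(1),'w',round(s['grip_width'],1),'F',s['ft_force'].round(1),'\n shift cm',tool([x,y,z]).round(2),'turn',turn(yaw).round(3))
E
python3 -c "
from h import *
go(621,-142,67)"
```

```text
t 4.4 pos [ 619.2 -137.8  119.7] rot [-177.6   -0.6  -93.2] w 87.7 F [-0.4 -0.2 -0.5] 
 shift cm [0.35 0.02 5.28] turn [-0.043 -0.011 -0.011]
```

```bash
python3 -m jog '[[0.35,0,1.5,-0.043,-0.011,-0.011,0],[0,0,1.5,0,0,0,0],[0,0,0,0,0,0,0]]' 
python3 -c "
from h import *
go(621,-142,67)"
```

```text
t: 4.68
position: [617.6, -139.6, 92.7]
tcp_rot: [-180.0, 0.0, -92.2]
ft_force: [-0.7, 0.5, -0.6]
grip_width: 87.5
t 4.7 pos [ 617.6 -139.6   92.7] rot [-180.     0.   -92.2] w 87.5 F [-0.7  0.5 -0.6] 
 shift cm [ 0.23 -0.35  2.57] turn [-0.001  0.     0.005]
```

```bash
python3 -m jog '[[0.2,-0.3,1.3,0,0,0,0],[0,0,1.2,0,0,0,0],[0,0,0,0,0,0,1],[0,0,0,0,0,0,1],[0,0,0,0,0,0,1],[0,0,0,0,0,0,1],[0,0,0,0,0,0,1],[0,0,0,0,0,0,1]]' 35
python3 -m jog '[[0,0,0,0,0,0,1],[0,0,0,0,0,0,1],[0,0,-1.5,0,0,0,1],[0,0,-2,0,0,0,1],[0,0,-2,0,0,0,1],[0,0,-2,0,0,0,1]]' 
python3 -c "
from h import *
go(396,-317,90,-87.5)"
```

```text
t: 5.35
position: [621.6, -141.8, 74.8]
tcp_rot: [-179.4, 0.0, -92.1]
ft_force: [0.2, -0.0, -0.1]
grip_width: 53.0
t: 5.85
position: [618.0, -141.6, 147.4]
tcp_rot: [-179.9, 0.0, -92.2]
ft_force: [0.6, 0.3, -0.8]
grip_width: 13.1
t 5.8 pos [ 618.  -141.6  147.4] rot [-179.9    0.   -92.2] w 13.1 F [ 0.6  0.3 -0.8] 
 shift cm [18.37 21.53  5.69] turn [-0.002  0.    -0.082]
```

```bash
python3 -m jog '[[0,0,0,0,0,0,0.45],[0,0,0,0,0,0,0.45],[0,0,0,0,0,0,0.45],[0,0,0,0,0,0,0.45],[0,0,0,0,0,0,0.45],[0,-0.3,2,0,0,0,0.45],[0,0,2,0,0,0,0.45],[0,0,0,0,0,0,0.45]]' 
python3 -c "
from h import *
snap('side','s1.png')
go(621,-142,68)"
```

```text
t: 6.52
position: [623.5, -141.9, 110.1]
tcp_rot: [-179.5, 0.0, -92.2]
ft_force: [-0.9, -0.3, -1.1]
grip_width: 47.9
t 6.6 pos [ 624.2 -142.1  111.8] rot [-179.4   -0.   -92.1] w 47.9 F [0.5 0.  0.8] 
 shift cm [-0.    0.37  4.37] turn [-0.011 -0.     0.006]
```

View pics/s1.png

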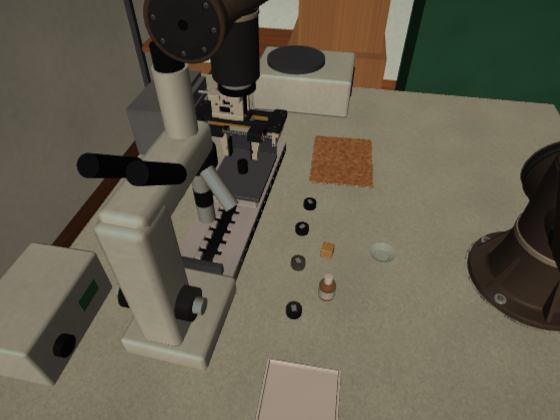

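The side view shows the knob at (242,166), the lid still flat in place, and the fingers above it.

```bash
python3 -c "
from h import *
for q in ((624,-142,112),(624,-142,75),(621,-142,94),(621,-142,79),(624,-170,79)): print(q,np.round(proj('side',q)))"
python3 -m jog '[[0,0.2,1.6,0,0,0,0.45],[0,0,1.6,0,0,0,0.45],[0,0,0.6,0,0,0,0.45],[0,0,0,0,0,0,0.45]]' 
python3 -c "
from h import *
go(621,-142,67)"
```

```text
(624, -142, 112) [240. 155.]
(624, -142, 75) [241. 168.]
(621, -142, 94) [242. 162.]
(621, -142, 79) [243. 167.]
(624, -170, 79) [244. 160.]
t: 6.9
position: [624.2, -142.6, 75.5]
tcp_rot: [-179.3, -0.1, -92.1]
ft_force: [0.0, 0.5, 0.6]
grip_width: 48.1
t 6.9 pos [ 624.2 -142.6   75.5] rot [-1.793e+02 -1.000e-01 -9.210e+01] w 48.1 F [0.  0.5 0.6] 
 shift cm [-0.04  0.33  0.85] turn [-0.012 -0.002  0.007]
```

```bash
python3 -m jog '[[0,0.3,0.8,0,0,0,0.45],[0,0,0.1,0,0,0,0.8],[0,0,0,0,0,0,1],[0,0,0,0,0,0,1],[0,0,0,0,0,0,1],[0,0,0,0,0,0,1],[0,0,0,0,0,0,1],[0,0,0,0,0,0,1]]' 40
python3 -m jog '[[0,0,0,0,0,0,1],[0,0,-0.5,0,0,0,1],[0,0,-0.5,0,0,0,1]]' 40
python3 -c "
from h import *
go(396,-317,90,-87.5)"
```

```text
t: 7.57
position: [623.5, -142.5, 70.3]
tcp_rot: [-179.0, -0.1, -92.0]
ft_force: [0.2, 0.6, -1.5]
grip_width: 22.7
t: 7.82
position: [623.0, -142.5, 79.9]
tcp_rot: [-179.1, -0.1, -92.0]
ft_force: [0.9, 0.3, -0.6]
grip_width: 22.9
t 7.8 pos [ 623.  -142.5   79.9] rot [-1.791e+02 -1.000e-01 -9.200e+01] w 22.9 F [ 0.9  0.3 -0.6] 
 shift cm [18.25 22.04 -1.34] turn [-0.016 -0.002 -0.079]
```

```bash
python3 -m jog '[[0,0,-2,-0.016,0,0,1],[0,0,-2,0,0,0,1],[1,1.5,-0.5,0,0,-0.08,1],[2.5,3,0,0,0,0,1],[2.5,3,0,0,0,0,1],[2.5,3,0,0,0,0,1],[2.5,3,0,0,0,0,1],[2.5,3,0,0,0,0,1]]' 
python3 -m jog '[[2.2,3,0,0,0,0,1],[2,3,0,0,0,0,1],[0,0,0,0,0,0,1]]' 
python3 - <<'E'
from h import *
go(396,-317,40,-87.5)
snap('wrist','w3.png');snap('top','t3.png')
for n,z in(('mat',3),('lid_knob',50)):
  for c in('wrist','top'):
    for o in find(c,n,z): print(n,c,o)
E
```

```text
t: 8.48
position: [463.6, -284.3, 131.8]
tcp_rot: [-179.8, -0.2, -86.6]
ft_force: [0.4, -1.5, -1.8]
grip_width: 23.3
t: 8.73
position: [398.0, -333.8, 133.7]
tcp_rot: [-179.8, -0.2, -86.8]
ft_force: [-0.7, 0.5, -1.4]
grip_width: 23.4
t 8.7 pos [ 398.  -333.8  133.7] rot [-179.8   -0.2  -86.8] w 23.4 F [-0.7  0.5 -1.4] 
 shift cm [-1.72  0.14  9.36] turn [-0.003 -0.004  0.012]
lid_knob wrist (0.93, array([ 405., -350.]), array([183., 155.]), 3.0, [163, 90, 398, 342])
```

View pics/t3.png

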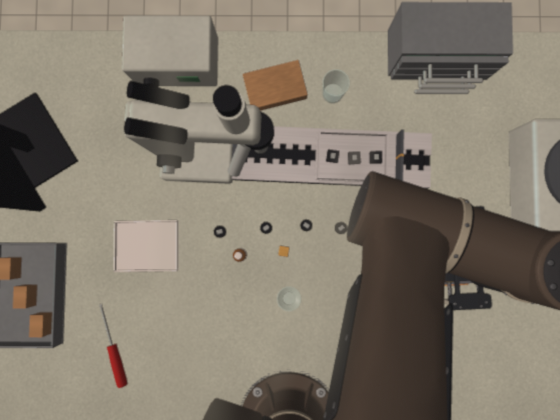

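The lid is off. The top view shows three blocks in the carriage tray at (333,156), (354,158) and (376,157). The lid hangs over the mat, so I'll lower it.

```bash
python3 -m jog '[[-1.0,0,2.5,0,0,0,1],[-0.8,0.3,2.5,0,0,0,1],[0,0,2.5,0,0,0,1],[0,0,1,0,0,0,1],[0,0,0,0,0,0,1]]' 
python3 -c "
from h import *
go(395,-318,21,-87.5)"
```

```text
t: 9.45
position: [407.1, -310.8, 46.8]
tcp_rot: [-179.5, -0.4, -86.1]
ft_force: [-0.5, 0.5, 0.2]
grip_width: 23.5
t 9.4 pos [ 407.1 -310.8   46.8] rot [-179.5   -0.4  -86.1] w 23.5 F [-0.5  0.5  0.2] 
 shift cm [0.62 1.28 2.57] turn [-0.01  -0.007  0.025]
```

```bash
python3 -m jog '[[0.6,1.2,0.8,-0.01,-0.007,0.025,1],[0,0,0.5,0,0,0,1],[0,0,0,0,0,0,1]]' 
python3 -c "
from h import *
go(395,-318,21,-87.5)"
```

```text
t: 9.7
position: [397.2, -316.8, 33.2]
tcp_rot: [179.9, 0.0, -87.3]
ft_force: [-0.3, -0.1, -0.6]
grip_width: 23.0
t 9.7 pos [ 397.2 -316.8   33.2] rot [179.9   0.  -87.3] w 23.0 F [-0.3 -0.1 -0.6] 
 shift cm [0.11 0.22 1.22] turn [0.002 0.001 0.003]
```

```bash
python3 -m jog '[[0.1,0.3,0.6,0,0,0,1],[0,0,0.5,0,0,0,1],[0,0,0.1,0,0,0,1],[0,0,0,0,0,0,1]]' 
python3 -c "
from h import *
go(395,-318,21,-87.5)"
```

```text
t: 10.03
position: [395.5, -318.6, 21.6]
tcp_rot: [-180.0, -0.0, -87.3]
ft_force: [-0.0, -0.2, -1.1]
grip_width: 23.3
t 10.0 pos [ 395.5 -318.6   21.6] rot [-180.    -0.   -87.3] w 23.3 F [-0.  -0.2 -1.1] 
 shift cm [-0.06  0.04  0.06] turn [-0.001 -0.001  0.003]
```

```bash
python3 -m jog '[[0,0,0.15,0,0,0,1],[0,0,0.1,0,0,0,1],[0,0,0,0,0,0,1]]' 
python3 -m jog '[[0,0,0,0,0,0,0.5],[0,0,0,0,0,0,0.5],[0,0,0,0,0,0,0.5],[0,0,0,0,0,0,0.5],[0,0,0,0,0,0,0.5],[0,0,-1.5,0,0,0,0.5],[0,0,-3,0,0,0,0.5],[0,0,-4,0,0,0,0.5]]' 
python3 -m jog '[[0,0,-4,0,0,0,0.5],[0,-1,-4,0,0,0,0.5],[-2,-4,0,0,0,0,0.5],[-2,-4,0,0,0,0,0.5],[-2,-4,0,0,0,-0.08,0.5],[-2,-4,0,0,0,0,0.5],[-2,-4,0,0,0,0,0.5]]' 
python3 - <<'E'
from h import *
go(622,-130,150)
snap('wrist','w4.png')
for n,z in(('mat',3),('lid_knob',13),('block1_center',55),('carriage',50)):
    for o in find('wrist',n,z): print(n,o)
E
```

```text
t: 10.28
position: [395.8, -318.8, 19.7]
tcp_rot: [-179.9, -0.1, -87.3]
ft_force: [-0.6, 0.5, -0.2]
grip_width: 22.9
t: 10.95
position: [391.5, -316.9, 100.2]
tcp_rot: [179.4, 0.3, -87.4]
ft_force: [1.2, 0.2, 0.2]
grip_width: 44.0
t: 11.53
position: [582.4, -212.0, 195.9]
tcp_rot: [-179.6, -0.1, -83.0]
ft_force: [0.3, -0.3, -0.1]
grip_width: 44.1
t 11.5 pos [ 582.4 -212.   195.9] rot [-1.796e+02 -1.000e-01 -8.300e+01] w 44.1 F [ 0.3 -0.3 -0.1] 
 shift cm [-7.67 -4.89  4.61] turn [-0.007 -0.001  0.165]
mat (0.96, array([ 402., -317.]), array([160., 209.]), 3.2, [375, 21, 502, 211])
lid_knob (0.6, array([ 398., -320.]), array([128., 172.]), 2.7, [395, 34, 502, 200])
carriage (0.58, array([ 627., -187.]), array([140., 133.]), 87.7, [171, 141, 308, 329])
```

View pics/w4.png

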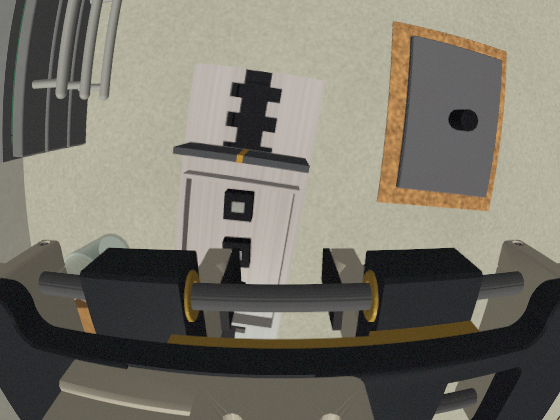

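The lid lies on the mat with about 4 mm of offset, which is fine. Two blocks show at (239,206) and (237,250), and the third is hidden behind the gripper bar.

```bash
python3 - <<'E'
from h import *
for u,v in((238.5,207),(237,251)): print(onplane('wrist',u,v,55).round(1))
for p in((333,156),(354,158),(376,157)): print(onplane('top',*p,55).round(1))
im=cv2.imread('pics/t3.png');cv2.imwrite('pics/z4.png',cv2.resize(im[120:195,300:440],None,fx=5,fy=5,interpolation=cv2.INTER_CUBIC))
for o in find('top','block1_center',55):print(o)
E
```

```text
[ 620.3 -200.    55. ]
[ 618.1 -154.1   55. ]
[ 622.1 -100.1   55. ]
[ 617.7 -148.9   55. ]
[ 620.2 -199.9   55. ]
(0.7, array([ 621., -201.]), array([26., 26.]), 89.6, [371, 152, 381, 164])
```

View pics/z4.png

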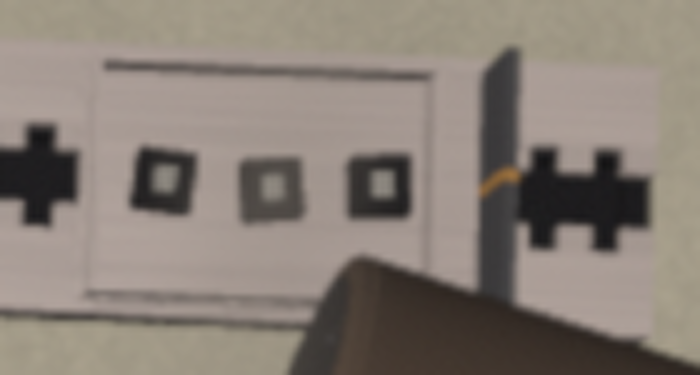

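```bash
python3 -m jog '[[0,-1.9,2.5,-0.007,0,0.11,0.5],[-1,-1.9,2.5,0,0,0,0.5],[0,0,2.5,0,0,0,0.5],[0,0,2.5,0,0,0,0.5],[0,0,0,0,0,0,0.5]]' 
python3 -c "
from h import *
go(620,-200,42,-89)"
```

```text
t: 12.25
position: [617.0, -205.6, 96.7]
tcp_rot: [-179.7, -0.1, -90.1]
ft_force: [-1.1, 0.7, -0.9]
grip_width: 44.1
t 12.2 pos [ 617.  -205.6   96.7] rot [-1.797e+02 -1.000e-01 -9.010e+01] w 44.1 F [-1.1  0.7 -0.9] 
 shift cm [-0.57 -0.27  5.47] turn [-0.006 -0.002 -0.018]
```

```bash
python3 -m jog '[[-0.55,-0.3,1.8,-0.006,0,-0.018,0.5],[0,0,1.8,0,0,0,0.5],[0,0,1.1,0,0,0,0.5],[0,0,0,0,0,0,0.5]]' 
python3 -c "
from h import *
go(620,-200,42,-89)"
```

```text
t: 12.58
position: [618.5, -204.0, 52.8]
tcp_rot: [-179.9, -0.2, -89.2]
ft_force: [-0.2, 0.1, -0.0]
grip_width: 43.9
t 12.6 pos [ 618.5 -204.    52.8] rot [-179.9   -0.2  -89.2] w 43.9 F [-0.2  0.1 -0. ] 
 shift cm [-0.4  -0.16  1.08] turn [-0.001 -0.004 -0.003]
```

Then grip and lift.

```bash
python3 -m jog '[[-0.4,-0.2,0.9,0,0,0,0.5],[0,0,0.1,0,0,0,0.8],[0,0,0,0,0,0,1],[0,0,0,0,0,0,1],[0,0,0,0,0,0,1],[0,0,0,0,0,0,1]]' 30
python3 -m jog '[[0,0,-2,0,0,0,1],[0,0,-3,0,0,0,1],[0,0,-3,0,0,0,1],[0,0,-3,0,0,0,1],[0,0,0,0,0,0,1]]'
python3 -c "
from h import *
go(430,-20,150,-89.5)"
```

```text
t: 13.08
position: [622.5, -201.3, 48.1]
tcp_rot: [-179.5, -0.3, -89.3]
ft_force: [0.4, -0.5, -0.4]
grip_width: 27.6
t: 13.5
position: [620.4, -200.9, 161.9]
tcp_rot: [-179.8, -0.3, -89.3]
ft_force: [1.4, -0.1, 0.3]
grip_width: 27.4
t 13.5 pos [ 620.4 -200.9  161.9] rot [-179.8   -0.3  -89.3] w 27.4 F [ 1.4 -0.1  0.3] 
 shift cm [-18.34  18.81   1.02] turn [-0.004 -0.005  0.004]
```

```bash
python3 -m jog '[[-2.5,2.6,0,0,0,0,1],[-2.6,2.7,0,0,0,0,1],[-2.6,2.7,0,0,0,0,1],[-2.6,2.7,0,0,0,0,1],[-2.6,2.7,0,0,0,0,1],[-2.6,2.7,0,0,0,0,1],[-2.6,2.6,0,0,0,0,1],[-3,0,0,0,0,0,1]]' 
python3 -m jog '[[-3.8,0,0,0,0,0,1],[-3.8,0,0,0,0,0,1],[-3.8,0,0,0,0,0,1],[-3.8,0,0,0,0,0,1],[-3.8,0,0,0,0,0,1],[-3.8,0,0,0,0,0,1],[-3.8,0,0,0,0,0,1],[-3.8,0,0,0,0,0,1]]' 
python3 -c "
from h import *
go(410,380,60,-89.5)"
```

```text
t: 14.17
position: [425.8, 8.9, 160.8]
tcp_rot: [-179.2, -0.3, -89.7]
ft_force: [0.4, -0.7, -1.1]
grip_width: 27.5
t: 14.83
position: [419.2, 326.9, 167.0]
tcp_rot: [-178.6, 0.4, -89.6]
ft_force: [0.9, 0.6, 0.1]
grip_width: 27.5
t 14.8 pos [419.2 326.9 167. ] rot [-178.6    0.4  -89.6] w 27.5 F [0.9 0.6 0.1] 
 shift cm [-5.25  1.15 10.71] turn [-0.025  0.006 -0.003]
```

```bash
python3 -m jog '[[-2.2,0.5,2,-0.025,0.006,0,1],[-2.2,0.5,3,0,0,0,1],[0,0,3,0,0,0,1],[0,0,2.4,0,0,0,1],[0,0,0,0,0,0,1]]' 
python3 - <<'E'
from h import *
go(410,380,15,-89.5)
snap('wrist','w5.png')
for o in find('wrist','outtray',15): print(o)
E
```

```text
t: 15.25
position: [410.3, 386.4, 63.2]
tcp_rot: [-179.6, 0.6, -89.1]
ft_force: [-0.8, -1.1, -1.3]
grip_width: 27.2
t 15.2 pos [410.3 386.4  63.2] rot [-179.6    0.6  -89.1] w 27.2 F [-0.8 -1.1 -1.3] 
 shift cm [0.7  0.07 4.81] turn [-0.007  0.011  0.006]
(0.64, array([415., 337.]), array([125., 135.]), 1.5, [182, 51, 374, 252])
```

View pics/w5.png

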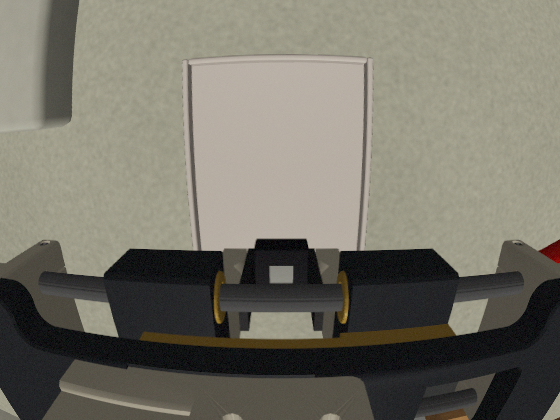

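The block is held above the outtray, inside its walls in x. Lowering it now.

```bash
python3 -m jog '[[0.7,0,1.8,-0.007,0.011,0,1],[0,0,1.5,0,0,0,1],[0,0,1,0,0,0,1],[0,0,0,0,0,0,1],[0,0,0.2,0,0,0,1]]' 
python3 -c "
from h import *
go(410,380,13.5,-89.5)"
```

```text
t: 15.77
position: [416.9, 385.2, 31.6]
tcp_rot: [-179.3, 0.9, -89.1]
ft_force: [-0.8, 0.0, -0.6]
grip_width: 27.1
t 15.8 pos [416.9 385.2  31.6] rot [-179.3    0.9  -89.1] w 27.1 F [-0.8  0.  -0.6] 
 shift cm [0.53 0.72 1.79] turn [-0.012  0.016  0.007]
```

```bash
python3 -m jog '[[0.4,0.7,1.0,-0.012,0.016,0,1],[0,0,0.8,0,0,0,1],[0,0,0,0,0,0,1]]' 
python3 -c "
from h import *
go(410,380,13.5,-89.5)"
```

```text
t: 16.02
position: [410.6, 382.3, 15.3]
tcp_rot: [-179.9, 0.2, -89.1]
ft_force: [-0.1, -0.4, -0.1]
grip_width: 27.9
t 16.0 pos [410.6 382.3  15.3] rot [-179.9    0.2  -89.1] w 27.9 F [-0.1 -0.4 -0.1] 
 shift cm [0.23 0.07 0.18] turn [-0.002  0.003  0.007]
```

```bash
python3 -m jog '[[0,0,0.25,0,0,0,1],[0,0,0,0,0,0,0.5],[0,0,0,0,0,0,0.5],[0,0,0,0,0,0,0.5],[0,0,-1.5,0,0,0,0.5],[0,0,-4,0,0,0,0.5],[0,0,-4,0,0,0,0.5],[1,0,-4,0,0,0,0.5]]' 
python3 -m jog '[[3.5,0,0,0,0,0,0.5],[4,0,0,0,0,0,0.5],[4,0,0,0,0,0,0.5],[4,0,0,0,0,0,0.5],[4,0,0,0,0,0,0.5],[4,0,0,0,0,0,0.5],[4,0,0,0,0,0,0.5],[4,0,0,0,0,0,0.5]]' 
python3 -m jog '[[4,0,0,0,0,0,0.5],[3,-2.5,0,0,0,0,0.5],[3,-2.8,0,0,0,0,0.5],[3,-2.8,0,0,0,0,0.5],[3,-2.8,0,0,0,0,0.5],[2.5,-2.8,0,0,0,0,0.5],[0,-2.5,0,0,0,0,0.5],[0,-1.5,0,0,0,0,0.5]]' 
python3 -c "
from h import *
go(618,-152,90,-88)
for o in find('top','outtray',15): print(o)"
```

```text
t: 16.68
position: [407.7, 368.3, 143.1]
tcp_rot: [179.5, -0.7, -89.1]
ft_force: [0.8, 1.0, 0.0]
grip_width: 43.9
t: 17.35
position: [418.0, 52.8, 157.3]
tcp_rot: [-179.3, 0.4, -88.4]
ft_force: [1.9, 0.4, -0.4]
grip_width: 43.9
t: 18.02
position: [600.6, -145.2, 162.6]
tcp_rot: [-178.8, 0.5, -88.7]
ft_force: [0.2, 1.2, -0.5]
grip_width: 43.5
t 18.0 pos [ 600.6 -145.2  162.6] rot [-178.8    0.5  -88.7] w 43.5 F [ 0.2  1.2 -0.5] 
 shift cm [ 0.79 -1.57  7.29] turn [-0.021  0.009 -0.012]
(0.76, array([413., 342.]), array([122., 153.]), 1.1, [113, 220, 177, 269])
```

```bash
python3 -m jog '[[0.6,-1.3,2.5,-0.021,0.009,-0.012,0.5],[0,0,2.5,0,0,0,0.5],[0,0,2.5,0,0,0,0.5],[0,0,0,0,0,0,0.5]]' 
python3 - <<'E'
from h import *
go(618,-152,43,-88)
snap('wrist','w6.png')
for n,z in(('block1_center',55),('carriage',59)):
  for o in find('wrist',n,z): print(o)
snap('top','t6.png')
for o in find('top','block1_center',20): print(o)
E
```

```text
t: 18.4
position: [619.8, -152.2, 86.7]
tcp_rot: [-179.8, -0.1, -88.0]
ft_force: [-2.1, 0.4, -1.3]
grip_width: 43.7
t 18.4 pos [ 619.8 -152.2   86.7] rot [-1.798e+02 -1.000e-01 -8.800e+01] w 43.7 F [-2.1  0.4 -1.3] 
 shift cm [-0.03  0.2   4.37] turn [-0.004 -0.001 -0.001]
(0.78, array([ 628., -190.]), array([141., 143.]), 88.4, [166, 60, 399, 338])
(0.7, array([409., 379.]), array([26., 29.]), 1.4, [126, 241, 135, 253])
```

View pics/w6.png

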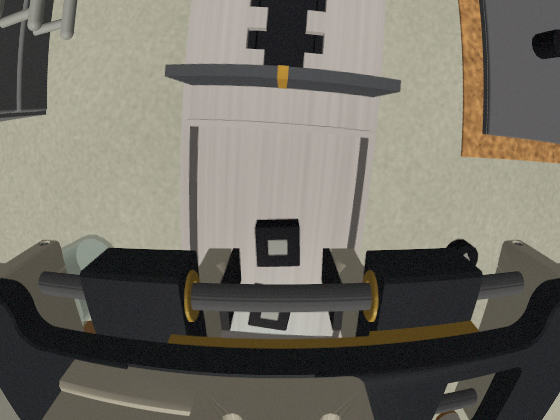

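One block is in the outtray at (409,379). In the wrist view block B is centred at (277,243) between the fingers, and block C is at about (270,306).

```bash
python3 - <<'E'
from h import *
for u,v in((277,243),(270,306)): print(onplane('wrist',u,v,55).round(1))
E
python3 -m jog '[[0,0.1,1.8,0,0,0,0.5],[0,0,1.5,0,0,0,0.5],[0,0,0,0,0,0,0.5]]' 
python3 -c "
from h import *
go(618,-152,42,-88)"
```

```text
[ 626.4 -148.2   55. ]
[629.9 -99.   55. ]
t: 18.9
position: [626.8, -152.1, 67.4]
tcp_rot: [-178.5, -0.2, -87.9]
ft_force: [-0.7, -0.2, -0.8]
grip_width: 43.7
t 18.9 pos [ 626.8 -152.1   67.4] rot [-178.5   -0.2  -87.9] w 43.7 F [-0.7 -0.2 -0.8] 
 shift cm [-0.05  0.94  2.51] turn [-0.026 -0.003  0.002]
```

```bash
python3 -m jog '[[-0.1,0.8,1.0,-0.026,0,0,0.5],[-0.1,0,0.8,0,0,0,0.5],[0,0,0,0,0,0,0.5]]' 
python3 -c "
from h import *
go(619,-151,42,-88)"
```

```text
t: 19.15
position: [620.3, -150.2, 52.5]
tcp_rot: [-179.8, -0.2, -87.9]
ft_force: [0.9, -0.5, -0.2]
grip_width: 43.7
t 19.1 pos [ 620.3 -150.2   52.5] rot [-179.8   -0.2  -87.9] w 43.7 F [ 0.9 -0.5 -0.2] 
 shift cm [0.07 0.13 1.05] turn [-0.003 -0.003  0.003]
```

```bash
python3 -m jog '[[0,0.1,0.9,0,0,0,0.5],[0,0,0.4,0,0,0,0.5],[0,0,0.1,0,0,0,1],[0,0,0.1,0,0,0,1],[0,0,0,0,0,0,1],[0,0,0,0,0,0,1]]' 30
python3 -m jog '[[0,0,0,0,0,0,1],[0,0,-2,0,0,0,1],[0,0,-3,0,0,0,1],[0,0,-3,0,0,0,1],[0,0,-3,0,0,0,1]]'
python3 -m jog '[[-1,3,0,0,0,0,1],[-2,3.5,0,0,0,0,1],[-2.6,3.5,0,0,0,0,1],[-2.6,3.5,0,0,0,0,1],[-2.6,3,0,0,0,0,1],[-3.5,2.6,0,0,0,0,1],[-3.5,0,0,0,0,0,1],[-4,0,0,0,0,0,1]]'
python3 -c "
from h import *
go(410,342,60,-89.5)"
```

```text
t: 19.65
position: [618.9, -150.7, 40.0]
tcp_rot: [-179.8, -0.3, -87.8]
ft_force: [0.8, -0.2, -0.1]
grip_width: 27.6
t: 20.07
position: [613.5, -150.0, 144.0]
tcp_rot: [179.2, -0.2, -87.9]
ft_force: [0.6, 0.0, -0.6]
grip_width: 27.8
t: 20.73
position: [416.4, 55.5, 149.1]
tcp_rot: [-179.9, -0.2, -88.4]
ft_force: [2.5, -0.3, -0.3]
grip_width: 28.0
t 20.7 pos [416.4  55.5 149.1] rot [-179.9   -0.2  -88.4] w 28.0 F [ 2.5 -0.3 -0.3] 
 shift cm [-28.69  -0.14   8.8 ] turn [-0.002 -0.004  0.019]
```

```bash
python3 -m jog '[[-3.7,0,0,0,0,0.019,1],[-4,0,0,0,0,0,1],[-4,0,0,0,0,0,1],[-4,0,0,0,0,0,1],[-4,0,0,0,0,0,1],[-4,0,0,0,0,0,1],[-3,0,0,0,0,0,1],[0,0,3,0,0,0,1]]'
python3 -m jog '[[0,0,3,0,0,0,1],[0,0,2.5,0,0,0,1],[0,0,0,0,0,0,1]]'
python3 -c "
from h import *
go(410,342,6,-89.5)"
```

```text
t: 21.4
position: [411.9, 344.5, 125.5]
tcp_rot: [-179.2, 0.7, -89.2]
ft_force: [1.4, 0.2, 0.4]
grip_width: 27.6
t: 21.65
position: [410.6, 347.3, 64.4]
tcp_rot: [-179.3, 0.5, -89.0]
ft_force: [-0.5, -0.3, -1.4]
grip_width: 27.7
t 21.6 pos [410.6 347.3  64.4] rot [-179.3    0.5  -89. ] w 27.7 F [-0.5 -0.3 -1.4] 
 shift cm [0.59 0.14 5.84] turn [-0.012  0.01   0.009]
```

```bash
python3 -m jog '[[0.5,0.1,2,-0.012,0.01,0,1],[0.2,0,2,0,0,0,1],[0,0,1.2,0,0,0,1],[0,0,0,0,0,0,1]]'
python3 -c "
from h import *
go(410,342,6,-89.5)"
```

```text
t: 21.98
position: [411.0, 341.3, 13.1]
tcp_rot: [-180.0, -0.0, -88.9]
ft_force: [-0.8, -0.7, -0.4]
grip_width: 27.5
t 22.0 pos [411.  341.3  13.1] rot [-180.    -0.   -88.9] w 27.5 F [-0.8 -0.7 -0.4] 
 shift cm [-0.07  0.1   0.71] turn [-0.001 -0.001  0.01 ]
```

```bash
python3 -m jog '[[0,0,0.6,0,0,0,1],[0,0,0.3,0,0,0,1],[0,0,0,0,0,0,0.5],[0,0,0,0,0,0,0.5],[0,0,0,0,0,0,0.5],[0,0,-1.5,0,0,0,0.5],[0,0,-4,0,0,0,0.5],[0,0,-4,0,0,0,0.5]]' 
python3 -m jog '[[1,0,-4,0,0,0,0.5],[3.5,0,0,0,0,0,0.5],[4,0,0,0,0,0,0.5],[4,0,0,0,0,0,0.5],[4,0,0,0,0,0,0.5],[4,0,0,0,0,0,0.5],[4,0,0,0,0,0,0.5],[4,0,0,0,0,0,0.5]]' 
python3 -m jog '[[3,0,0,0,0,0,0.5],[3,-2.5,0,0,0,0,0.5],[3,-2.8,0,0,0,0,0.5],[3,-2.8,0,0,0,0,0.5],[2,-2.8,0,0,0,0.07,0.5],[0,-2.8,0,0,0,0.07,0.5],[0,-2.5,0,0,0,0,0.5],[0,-1.5,0,0,0,0,0.5]]' 
python3 -c "
from h import *
go(621,-101,70,-97)
for n in ('block1_center',):
  for o in find('top',n,20): print(o)"
```

```text
t: 22.65
position: [410.0, 339.2, 99.8]
tcp_rot: [179.8, -0.4, -89.0]
ft_force: [-0.1, 1.4, 0.1]
grip_width: 44.1
t: 23.32
position: [421.6, 56.6, 156.7]
tcp_rot: [-178.8, 0.8, -88.2]
ft_force: [1.1, -0.0, 0.2]
grip_width: 43.5
t: 23.98
position: [605.0, -102.4, 167.1]
tcp_rot: [-178.2, 1.3, -96.9]
ft_force: [1.4, -0.5, 0.8]
grip_width: 44.0
t 24.0 pos [ 605.  -102.4  167.1] rot [-178.2    1.3  -96.9] w 44.0 F [ 1.4 -0.5  0.8] 
 shift cm [-0.11 -1.27  9.76] turn [-0.031  0.023  0.001]
(0.7, array([409., 379.]), array([26., 29.]), 1.4, [126, 241, 135, 253])
```

```bash
python3 -m jog '[[-0.1,-0.9,2.5,-0.031,0.023,0,0.5],[-0.1,0,3,0,0,0,0.5],[0,0,3,0,0,0,0.5],[0,0,0,0,0,0,0.5]]'
python3 -c "
from h import *
go(622,-99.5,42,-97)"
```

```text
t: 24.37
position: [621.5, -102.2, 84.2]
tcp_rot: [-179.5, 0.0, -97.0]
ft_force: [-2.0, -0.0, -1.4]
grip_width: 43.9
t 24.4 pos [ 621.5 -102.2   84.2] rot [-179.5    0.   -97. ] w 43.9 F [-2.  -0.  -1.4] 
 shift cm [-0.27  0.02  4.22] turn [-0.009  0.    -0.   ]
```

```bash
python3 -m jog '[[-0.3,0.3,2,-0.009,0,0,0.5],[0,0.2,1.5,0,0,0,0.5],[0,0,0,0,0,0,0.5]]'
python3 -c "
from h import *
go(622,-99.5,42,-97)"
```

```text
t: 24.62
position: [617.8, -98.5, 51.8]
tcp_rot: [-179.9, -0.0, -96.9]
ft_force: [-0.9, -0.2, 0.2]
grip_width: 43.7
t 24.6 pos [617.8 -98.5  51.8] rot [-179.9   -0.   -96.9] w 43.7 F [-0.9 -0.2  0.2] 
 shift cm [ 0.05 -0.43  0.98] turn [-0.001 -0.     0.001]
```

```bash
python3 -m jog '[[0,-0.3,0.8,0,0,0,0.5],[0,0,0.4,0,0,0,0.5],[0,0,0.1,0,0,0,1],[0,0,0,0,0,0,1],[0,0,0,0,0,0,1],[0,0,0,0,0,0,1]]' 30
python3 -m jog '[[0,0,0,0,0,0,1],[0,0,-2,0,0,0,1],[0,0,-3,0,0,0,1],[0,0,-3,0,0,0,1],[0,0,-3,0,0,0,1]]'
python3 -m jog '[[0,3.5,0,0,0,-0.06,1],[0,4,0,0,0,-0.07,1],[-1,4,0,0,0,0,1],[-2,3.5,0,0,0,0,1],[-3,3,0,0,0,0,1],[-3.5,2,0,0,0,0,1],[-3.5,0,0,0,0,0,1],[-4,0,0,0,0,0,1]]'
python3 -c "
from h import *
go(410,303,60,-89.5)"
```

```text
t: 25.12
position: [624.8, -98.8, 45.8]
tcp_rot: [-179.4, 0.1, -96.9]
ft_force: [-0.1, 0.9, -1.1]
grip_width: 27.5
t: 25.53
position: [618.9, -99.0, 152.8]
tcp_rot: [179.8, -0.1, -96.9]
ft_force: [0.5, -0.2, -0.9]
grip_width: 27.6
t: 26.2
position: [414.7, 72.2, 160.4]
tcp_rot: [-179.1, 0.1, -89.6]
ft_force: [2.5, -0.2, 0.6]
grip_width: 27.8
t 26.2 pos [414.7  72.2 160.4] rot [-1.791e+02  1.000e-01 -8.960e+01] w 27.8 F [ 2.5 -0.2  0.6] 
 shift cm [-23.07   0.47  10.07] turn [-0.016  0.001 -0.002]
```

```bash
python3 -m jog '[[-3.7,0,0,-0.016,0,0,1],[-4,0,0,0,0,0,1],[-4,0,0,0,0,0,1],[-4,0,0,0,0,0,1],[-4,0,0,0,0,0,1],[-2,0,1,0,0,0,1],[0,0,3,0,0,0,1],[0,0,3,0,0,0,1]]'
python3 -m jog '[[0,0,1,0,0,0,1],[0,0,0,0,0,0,1]]'
python3 -c "
from h import *
go(410,302,12,-89.5)"
```

```text
t: 26.87
position: [413.2, 312.4, 101.2]
tcp_rot: [-179.1, 1.2, -89.1]
ft_force: [-0.1, -0.8, -1.2]
grip_width: 27.7
t: 27.03
position: [411.1, 311.6, 86.0]
tcp_rot: [-179.3, 0.9, -89.0]
ft_force: [-1.1, 0.4, 0.5]
grip_width: 27.6
t 27.0 pos [411.1 311.6  86. ] rot [-179.3    0.9  -89. ] w 27.6 F [-1.1  0.4  0.5] 
 shift cm [1.08 0.22 7.38] turn [-0.012  0.016  0.008]
```

```bash
python3 -m jog '[[0.8,0.1,2.5,-0.012,0.016,0,1],[0.2,0,2,0,0,0,1],[0,0,1.5,0,0,0,1],[0,0,0,0,0,0,1]]'
python3 -c "
from h import *
go(410,302,12,-89.5)"
```

```text
t: 27.37
position: [412.1, 303.4, 27.4]
tcp_rot: [-179.9, 0.2, -89.0]
ft_force: [0.1, 0.1, -0.6]
grip_width: 27.5
t 27.4 pos [412.1 303.4  27.4] rot [-179.9    0.2  -89. ] w 27.5 F [ 0.1  0.1 -0.6] 
 shift cm [0.14 0.21 1.53] turn [-0.003  0.003  0.009]
```

```bash
python3 -m jog '[[0,0.1,1,0,0,0,1],[0,0,0.5,0,0,0,1],[0,0,0.2,0,0,0,1],[0,0,0,0,0,0,0.5],[0,0,0,0,0,0,0.5],[0,0,0,0,0,0,0.5],[0,0,-1.5,0,0,0,0.5],[0,0,-4,0,0,0,0.5]]' 
python3 -m jog '[[1,0,-4,0,0,0,0.5],[3,-0.5,-3,0,0,0,0.5],[3,-1,0,0,0,0,0.5],[3,-1,0,0,0,0,0.5],[3,-1,0,0,0,0,0.5],[0,0,0,0,0,0,0.5],[0,0,0,0,0,0,0.5]]' 
python3 - <<'E'
from h import *
go(447,167,80,-89.5)
snap('wrist','w7.png');snap('top','t7.png')
for n,z in(('sample1_center',16),('oil',55),('weight',20),('outtray',15),('block1_center',20),('lid_knob',13),('mat',3)):
  for c in('wrist','top'):
    for o in find(c,n,z): print(n,c,o)
im=cv2.imread('pics/t7.png');cv2.imwrite('pics/z7.png',cv2.resize(im[115:295,105:480],None,fx=2.1,fy=2.1,interpolation=cv2.INTER_CUBIC))
E
```

```text
t: 28.03
position: [411.0, 302.3, 67.2]
tcp_rot: [-180.0, -0.0, -89.0]
ft_force: [-0.2, 1.4, -0.2]
grip_width: 43.5
t: 28.62
position: [454.0, 173.9, 154.0]
tcp_rot: [-178.9, 0.9, -88.7]
ft_force: [0.4, 0.4, 0.2]
grip_width: 44.1
t 28.6 pos [454.  173.9 154. ] rot [-178.9    0.9  -88.7] w 44.1 F [0.4 0.4 0.2] 
 shift cm [0.78 0.86 7.38] turn [-0.019  0.015  0.014]
sample1_center top (0.42, array([463., -41.]), array([29., 26.]), 0.1, [301, 218, 314, 232])
oil wrist (0.58, array([400., 118.]), array([31., 30.]), 3.0, [333, 122, 375, 162])
oil top (0.49, array([394., 114.]), array([32., 32.]), 0.3, [230, 247, 247, 263])
oil top (0.37, array([ 624., -162.]), array([124., 203.]), 0.0, [316, 128, 402, 183])
weight wrist (0.96, array([403.,  19.]), array([28., 25.]), 81.7, [330, 14, 362, 47])
weight top (0.59, array([402.,  14.]), array([24., 25.]), 80.7, [279, 245, 292, 255])
outtray wrist (0.67, array([449., 323.]), array([48., 37.]), 2.3, [263, 278, 342, 340])
outtray wrist (0.66, array([680., 115.]), array([239., 323.]), 0.3, [0, 0, 177, 420])
outtray top (0.62, array([360., 275.]), array([12., 17.]), 0.3, [168, 265, 178, 269])
outtray top (0.6, array([ 634., -170.]), array([215., 133.]), 88.6, [311, 127, 402, 184])
lid_knob top (0.83, array([ 395., -321.]), array([124., 175.]), 2.5, [386, 227, 463, 282])
```

View pics/z7.png

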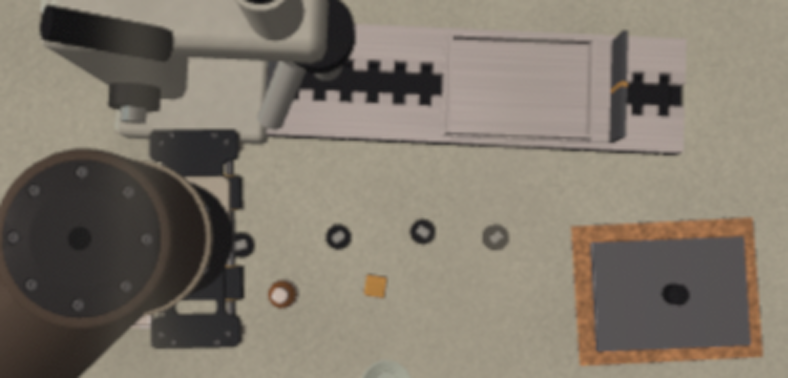

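All three blocks have left the carriage tray and the lid is centred on the mat. The four samples are at zoomed px (243,245), (338,237), (423,231) and (495,237), all unmoved. Next I descend on sample S1.

```bash
python3 -m jog '[[0.6,0.5,2.5,-0.019,0.015,0.014,0.4],[0.1,0,3,0,0,0,0.4],[0,0,3,0,0,0,0.4],[0,0,1.5,0,0,0,0.4],[0,0,0,0,0,0,0.4]]'
python3 -c "
from h import *
go(447,166,5,-89.5)"
```

```text
t: 29.83
position: [451.4, 169.6, 52.0]
tcp_rot: [-179.8, 0.2, -89.4]
ft_force: [0.1, -0.2, 0.4]
grip_width: 52.8
t 29.8 pos [451.4 169.6  52. ] rot [-179.8    0.2  -89.4] w 52.8 F [ 0.1 -0.2  0.4] 
 shift cm [0.37 0.46 4.7 ] turn [-0.004  0.003  0.002]
```

```bash
python3 -m jog '[[0.3,0.3,2,-0.004,0.003,0,0.4],[0,0,1.5,0,0,0,0.4],[0,0,0.5,0,0,0,0.4],[0,0,0,0,0,0,0.4]]'
python3 -c "
from h import *
go(447,166,5,-89.5)"
```

```text
t: 30.17
position: [449.9, 167.3, 12.8]
tcp_rot: [-179.9, -0.0, -89.3]
ft_force: [0.4, 0.7, -0.1]
grip_width: 52.7
t 30.2 pos [449.9 167.3  12.8] rot [-179.9   -0.   -89.3] w 52.7 F [ 0.4  0.7 -0.1] 
 shift cm [0.13 0.29 0.78] turn [-0.001 -0.     0.003]
```

```bash
python3 -m jog '[[0.1,0.2,0.8,0,0,0,0.4],[0,0,0.2,0,0,0,0.8],[0,0,0,0,0,0,1],[0,0,0,0,0,0,1],[0,0,0,0,0,0,1],[0,0,0,0,0,0,1],[0,0,0,0,0,0,1]]' 30
python3 -m jog '[[0,0,-2,0,0,0,1],[0,0,-3,0,0,0,1],[0,0,-3,0,0,0,1],[1,0,-3,0,0,0,1],[3,0,-2,0,0,0,1],[4,0,0,0,0,0,1],[4,0,0,0,0,0,1],[4,0,0,0,0,0,1]]'
python3 -c "
from h import *
go(620,-198,90,-92)"
```

```text
t: 30.75
position: [450.3, 168.4, 6.4]
tcp_rot: [-179.6, 0.2, -89.3]
ft_force: [-0.6, 0.7, -0.1]
grip_width: 28.5
t: 31.42
position: [453.8, 8.3, 145.2]
tcp_rot: [-179.3, 0.2, -88.7]
ft_force: [0.6, -0.5, -1.4]
grip_width: 29.1
t 31.4 pos [453.8   8.3 145.2] rot [-179.3    0.2  -88.7] w 29.1 F [ 0.6 -0.5 -1.4] 
 shift cm [ 21.03 -16.06   5.65] turn [-0.013  0.004  0.058]
```

```bash
python3 -m jog '[[3,-1.8,0,-0.013,0,0.03,1],[3,-2.3,0,0,0,0.028,1],[3,-2.3,0,0,0,0,1],[3,-2.3,0,0,0,0,1],[3,-2.3,0,0,0,0,1],[3,-2.3,0,0,0,0,1],[2.5,-1.8,1,0,0,0,1],[0,0,2,0,0,0,1]]'
python3 -m jog '[[0,0,1.5,0,0,0,1],[0,0,0,0,0,0,1]]'
python3 -c "
from h import *
go(620,-198,47,-92)"
```

```text
t: 32.08
position: [605.8, -219.4, 121.2]
tcp_rot: [-179.3, 0.3, -92.2]
ft_force: [1.9, 0.8, 0.2]
grip_width: 28.9
t: 32.25
position: [604.6, -221.8, 101.2]
tcp_rot: [-179.6, 0.3, -92.5]
ft_force: [-0.2, -0.7, -0.9]
grip_width: 28.9
t 32.2 pos [ 604.6 -221.8  101.2] rot [-179.6    0.3  -92.5] w 28.9 F [-0.2 -0.7 -0.9] 
 shift cm [-2.41 -1.4   5.45] turn [-0.007  0.006 -0.009]
```

```bash
python3 -m jog '[[-2.2,-1.3,0,-0.007,0.006,0,1],[-0.2,-0.1,2,0,0,0,1],[0,0,1.5,0,0,0,1],[0,0,0,0,0,0,1]]'
python3 -c "
from h import *
go(620,-198,45.5,-92)"
```

```text
t: 32.58
position: [620.1, -198.1, 67.6]
tcp_rot: [-180.0, -0.1, -92.6]
ft_force: [-0.9, -0.1, -1.0]
grip_width: 28.6
t 32.6 pos [ 620.1 -198.1   67.6] rot [-1.80e+02 -1.00e-01 -9.26e+01] w 28.6 F [-0.9 -0.1 -1. ] 
 shift cm [-0.02  0.01  2.21] turn [-0.    -0.001 -0.01 ]
```

```bash
python3 -m jog '[[0,0,1.2,0,0,0,1],[0,0,0.9,0,0,0,1],[0,0,0.1,0,0,0,1],[0,0,0.1,0,0,0,1]]'
python3 -c "
from h import *
go(620,-198,45.5,-92)"
```

```text
t: 32.92
position: [621.0, -197.6, 46.1]
tcp_rot: [-179.8, -0.1, -92.5]
ft_force: [1.1, -0.8, 0.0]
grip_width: 28.4
t 32.9 pos [ 621.  -197.6   46.1] rot [-1.798e+02 -1.000e-01 -9.250e+01] w 28.4 F [ 1.1 -0.8  0. ] 
 shift cm [0.05 0.1  0.06] turn [-0.003 -0.002 -0.008]
```

```bash
python3 -m jog '[[0,0,0,0,0,0,0.42],[0,0,0,0,0,0,0.42],[0,0,0,0,0,0,0.42],[0,0,-1.5,0,0,0,0.42],[0,0,-4,0,0,0,0.42],[0,1,-4,0,0,0,0.42],[-1,3,0,0,0,0,0.42],[-1.3,3.2,0,0,0,0,0.42]]'
python3 -m jog '[[-1.7,3.2,0,0,0,0,0.42],[-1.7,3.2,0,0,0,0,0.42],[-1.5,2,0,0,0,0,0.42],[0,0,0,0,0,0,0.42],[0,0,0,0,0,0,0.42]]'
python3 - <<'E'
from h import *
go(455,-121,80,-91)
snap('wrist','w8.png');snap('top')
for n,z in(('sample1_center',16),('weight',20)):
  for c in('wrist','top'):
    for o in find(c,n,z,0.2): print(n,c,o)
go(455,-121,80,-91)
E
```

```text
t: 33.58
position: [552.7, -173.5, 145.4]
tcp_rot: [-179.8, -0.2, -92.6]
ft_force: [-0.7, 1.7, -0.1]
grip_width: 50.9
t: 34.0
position: [464.2, -118.6, 149.6]
tcp_rot: [-179.2, -0.1, -92.6]
ft_force: [-0.2, 0.6, 0.9]
grip_width: 51.0
t 34.0 pos [ 464.2 -118.6  149.6] rot [-1.792e+02 -1.000e-01 -9.260e+01] w 51.0 F [-0.2  0.6  0.9] 
 shift cm [0.27 1.   6.95] turn [-0.014 -0.002 -0.029]
sample1_center wrist (0.74, array([466., -47.]), array([28., 28.]), 87.6, [269, 259, 301, 283])
sample1_center wrist (0.4, array([ 630., -200.]), array([287., 150.]), 88.1, [50, 3, 191, 263])
sample1_center top (0.35, array([ 632., -168.]), array([122., 211.]), 0.2, [316, 131, 402, 183])
weight wrist (0.4, array([415.,  13.]), array([ 7., 24.]), 11.1, [333, 310, 339, 329])
t 34.3 pos [ 465.1 -119.5  148.2] rot [-1.794e+02 -1.000e-01 -9.280e+01] w 50.6 F [-0.8 -0.8  0.1] 
 shift cm [0.19 1.08 6.81] turn [-0.011 -0.002 -0.031]
```

View pics/w8.png

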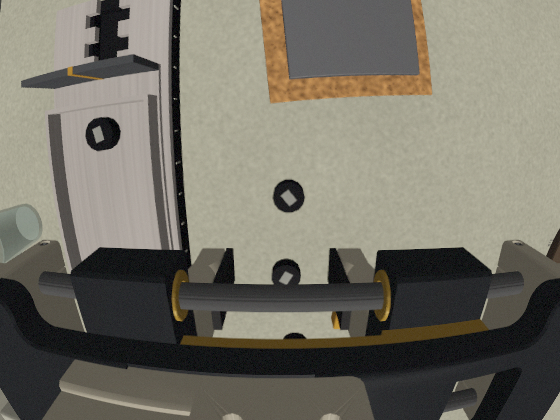

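Sample S1 lies in the tray at (102,133). S4 is at (289,196), S3 at (286,272), and a piece of S2 at (294,338).

```bash
python3 - <<'E'
from h import *
for u,v,z in((289,196,12),(286,272,12),(102.5,133,50),(294,336,12)): print(onplane('wrist',u,v,z).round(1))
print(proj('wrist',[455,-121,12]),proj('top',[458,-119,12]))
E
```

```text
[ 458.6 -123.1   12. ]
[464.8 -44.4  12. ]
[ 618.4 -197.9   50. ]
[459.1  38.4  12. ]
(np.float64(292.9239157399068), np.float64(197.98080589632005)) (np.float64(339.16889025705063), np.float64(227.1105009975857))
```

S4 is at (457.5,-122).

```bash
python3 -m jog '[[0.4,0.7,2.5,-0.011,0,-0.02,0.42],[0,0,3,0,0,0,0.42],[0,0,3,0,0,0,0.42],[0,0,1.5,0,0,0,0.42],[0,0,0,0,0,0,0.42]]'
python3 -c "
from h import *
go(457.5,-122,5,-91.5)"
```

```text
t: 34.72
position: [462.8, -125.4, 45.0]
tcp_rot: [-179.8, -0.1, -91.7]
ft_force: [-0.4, 0.3, -0.5]
grip_width: 50.8
t 34.7 pos [ 462.8 -125.4   45. ] rot [-1.798e+02 -1.000e-01 -9.170e+01] w 50.8 F [-0.4  0.3 -0.5] 
 shift cm [-0.33  0.55  4.  ] turn [-0.003 -0.003 -0.004]
```

```bash
python3 -m jog '[[-0.3,0.5,2,0,0,0,0.42],[0,0,1.4,0,0,0,0.42],[0,0,0.3,0,0,0,0.42],[0,0,0.2,0,0,0,0.42]]'
python3 -c "
from h import *
go(457.5,-122,5,-91.5)"
```

```text
t: 35.05
position: [460.2, -123.5, 5.1]
tcp_rot: [-179.9, -0.2, -91.8]
ft_force: [0.6, -0.4, -0.0]
grip_width: 50.9
t 35.0 pos [ 460.2 -123.5    5.1] rot [-179.9   -0.2  -91.8] w 50.9 F [ 0.6 -0.4 -0. ] 
 shift cm [-0.14  0.28  0.01] turn [-0.002 -0.004 -0.005]
```

```bash
python3 -m jog '[[-0.1,0.2,0,0,0,0,0.7],[0,0,0,0,0,0,1],[0,0,0,0,0,0,1],[0,0,0,0,0,0,1],[0,0,0,0,0,0,1],[0,0,0,0,0,0,1]]' 30
python3 -m jog '[[0,0,-2,0,0,0,1],[0,0,-3,0,0,0,1],[0,0,-3,0,0,0,1],[0,-1,-3,0,0,0,1],[0.7,-3,0,0,0,0,1],[0.8,-3,0,0,0,0,1],[0.8,-3,0,0,0,0,1],[0.8,-3,0,0,0,0,1]]'
python3 -m jog '[[0,-1.5,1,0,0,0,1],[0,0,0,0,0,0,1]]'
python3 -c "
from h import *
go(621,-161,70,-92)"
```

```text
t: 35.55
position: [461.4, -122.4, 8.9]
tcp_rot: [-179.6, -0.2, -91.8]
ft_force: [-0.7, 0.5, -0.5]
grip_width: 28.4
t: 36.22
position: [588.4, -157.3, 129.8]
tcp_rot: [-179.4, -0.1, -91.7]
ft_force: [-1.1, 0.7, -0.5]
grip_width: 28.3
t: 36.38
position: [609.6, -159.6, 120.3]
tcp_rot: [-179.2, -0.2, -91.7]
ft_force: [0.1, -0.2, -1.4]
grip_width: 28.9
t 36.4 pos [ 609.6 -159.6  120.3] rot [-179.2   -0.2  -91.7] w 28.9 F [ 0.1 -0.2 -1.4] 
 shift cm [ 0.09 -1.07  5.05] turn [-0.014 -0.003  0.005]
```

```bash
python3 -m jog '[[0.1,-0.9,2,-0.014,0,0,1],[0,0,2,0,0,0,1],[0,0,1,0,0,0,1],[0,0,0,0,0,0,1]]'
python3 -c "
from h import *
go(621,-161,48,-92)"
```

```text
t: 36.72
position: [620.0, -161.5, 69.9]
tcp_rot: [-179.9, -0.2, -91.7]
ft_force: [-0.0, -0.5, -0.2]
grip_width: 28.6
t 36.7 pos [ 620.  -161.5   69.9] rot [-179.9   -0.2  -91.7] w 28.6 F [-0.  -0.5 -0.2] 
 shift cm [-0.06 -0.1   2.19] turn [-0.002 -0.003  0.005]
```

```bash
python3 -m jog '[[0,0,1.2,0,0,0,1],[0,0,0.9,0,0,0,1],[0,0,0.1,0,0,0,1],[0,0,0.1,0,0,0,1]]'
python3 -m jog '[[0,0,0,0,0,0,0.42],[0,0,0,0,0,0,0.42],[0,0,0,0,0,0,0.42],[0,0,-1.5,0,0,0,0.42],[0,0,-4,0,0,0,0.42],[0,1,-4,0,0,0,0.42],[-2,3,0,0,0,0,0.42],[-2.2,3,0,0,0,0,0.42]]'
python3 -m jog '[[-2.4,3,0,0,0,0,0.42],[-2.4,3,0,0,0,0,0.42],[-2,1.8,0,0,0,0,0.42],[0,0,0,0,0,0,0.42],[0,0,0,0,0,0,0.42]]'
python3 - <<'E'
from h import *
snap('wrist','w9.png')
for n,z in(('sample1_center',12),):
  for c in('wrist',):
    for o in find(c,n,z,0.2): print(n,c,o)
go(464,-43,45,-91)
E
```

```text
t: 37.05
position: [619.5, -161.4, 47.2]
tcp_rot: [-179.8, -0.2, -91.7]
ft_force: [1.0, 0.2, -0.1]
grip_width: 28.9
t: 37.72
position: [553.6, -118.8, 146.8]
tcp_rot: [-179.7, -0.3, -91.8]
ft_force: [-1.5, 1.9, -1.5]
grip_width: 50.6
t: 38.13
position: [472.1, -44.1, 151.2]
tcp_rot: [-179.1, -0.1, -91.8]
ft_force: [-0.2, -0.2, 0.1]
grip_width: 50.8
sample1_center wrist (0.57, array([465., -39.]), array([32., 29.]), 87.9, [275, 190, 310, 220])
t 38.2 pos [472.9 -44.8 150.9] rot [-1.791e+02 -1.000e-01 -9.180e+01] w 51.1 F [-0.3  1.4 -0.1] 
 shift cm [-0.17  1.06 10.58] turn [-0.016 -0.002 -0.015]
```

```bash
python3 -m jog '[[0,0.7,2.5,-0.016,0,-0.015,0.42],[-0.1,0,3,0,0,0,0.42],[0,0,3,0,0,0,0.42],[0,0,1.5,0,0,0,0.42],[0,0,0,0,0,0,0.42]]'
python3 -c "
from h import *
go(464,-41,5,-91)"
```

```text
t: 38.65
position: [473.7, -45.7, 49.7]
tcp_rot: [-179.5, -0.0, -91.1]
ft_force: [0.6, 0.3, 0.0]
grip_width: 50.9
t 38.6 pos [473.7 -45.7  49.7] rot [-179.5   -0.   -91.1] w 50.9 F [0.6 0.3 0. ] 
 shift cm [-0.45  1.01  4.46] turn [-0.008 -0.    -0.003]
```

```bash
python3 -m jog '[[-0.4,0.9,1.5,-0.008,0,0,0.42],[0,0.1,1.2,0,0,0,0.42],[0,0,0.3,0,0,0,0.42],[0,0,0.2,0,0,0,0.42]]'
python3 -c "
from h import *
go(464,-41,5,-91)"
```

```text
t: 38.98
position: [467.4, -43.5, 17.3]
tcp_rot: [180.0, -0.1, -91.3]
ft_force: [0.4, -0.4, 0.2]
grip_width: 51.0
t 39.0 pos [467.4 -43.5  17.3] rot [ 1.80e+02 -1.00e-01 -9.13e+01] w 51.0 F [ 0.4 -0.4  0.2] 
 shift cm [-0.25  0.35  1.23] turn [ 0.001 -0.002 -0.006]
```

```bash
python3 -m jog '[[-0.2,0.3,0.9,0,0,0,0.42],[0,0,0.4,0,0,0,0.6],[0,0,0.1,0,0,0,1],[0,0,0,0,0,0,1],[0,0,0,0,0,0,1],[0,0,0,0,0,0,1],[0,0,0,0,0,0,1]]' 30
python3 -m jog '[[0,0,-2,0,0,0,1],[0,0,-3,0,0,0,1],[0,0,-3,0,0,0,1],[0,-1,-3,0,0,0,1],[1.5,-3,0,0,0,0,1],[1.8,-3,0,0,0,0,1],[1.8,-3,0,0,0,0,1],[1.8,-3,0,0,0,0,1]]'
python3 -m jog '[[0.5,-1.5,1,0,0,0,1],[0,0,0,0,0,0,1]]'
python3 -c "
from h import *
go(622.5,-124,70,-92)"
```

```text
t: 39.57
position: [469.7, -41.8, 6.8]
tcp_rot: [-179.7, -0.0, -91.4]
ft_force: [-0.3, -0.2, 0.3]
grip_width: 28.4
t: 40.23
position: [597.7, -114.2, 128.5]
tcp_rot: [-179.4, 0.0, -91.0]
ft_force: [1.0, 1.6, -0.6]
grip_width: 28.9
t: 40.4
position: [618.7, -123.3, 119.1]
tcp_rot: [-179.2, -0.0, -91.1]
ft_force: [-1.5, -0.3, -1.2]
grip_width: 28.7
t 40.4 pos [ 618.7 -123.3  119.1] rot [-179.2   -0.   -91.1] w 28.7 F [-1.5 -0.3 -1.2] 
 shift cm [ 0.06 -0.31  4.92] turn [-0.014 -0.     0.015]
```

```bash
python3 -m jog '[[0.1,-0.2,2,-0.014,0,0.015,1],[0,0,2,0,0,0,1],[0,0,1,0,0,0,1],[0,0,0,0,0,0,1]]'
python3 -c "
from h import *
go(622.5,-124,46,-92)"
```

```text
t: 40.73
position: [622.3, -125.6, 68.6]
tcp_rot: [-179.9, -0.0, -92.1]
ft_force: [0.2, 0.3, -0.5]
grip_width: 29.2
t 40.7 pos [ 622.3 -125.6   68.6] rot [-179.9   -0.   -92.1] w 29.2 F [ 0.2  0.3 -0.5] 
 shift cm [-0.16 -0.01  2.26] turn [-0.001 -0.001 -0.002]
```

```bash
python3 -m jog '[[-0.1,0,1.2,0,0,0,1],[0,0,0.9,0,0,0,1],[0,0,0.1,0,0,0,1],[0,0,0.1,0,0,0,1]]'
python3 -m jog '[[0,0,0,0,0,0,0.42],[0,0,0,0,0,0,0.42],[0,0,0,0,0,0,0.42],[0,0,-1.5,0,0,0,0.42],[0,0,-4,0,0,0,0.42],[0,1,-4,0,0,0,0.42],[-2,3,0,0,0,0,0.42],[-2.5,3,0,0,0,0,0.42]]'
python3 -m jog '[[-3,3,0,0,0,0,0.42],[-3,3,0,0,0,0,0.42],[-3,2,0,0,0,0,0.42],[-3,0,0,0,0,0,0.42],[-1,0,0,0,0,0,0.42],[0,0,0,0,0,0,0.42],[0,0,0,0,0,0,0.42]]'
python3 - <<'E'
from h import *
snap('wrist','w10.png');snap('top','t10.png')
for c in('wrist','top'):
    for o in find(c,'sample1_center',12,0.2): print(c,o)
go(455,56,45,-91)
E
```

```text
t: 41.07
position: [622.2, -123.9, 47.4]
tcp_rot: [-179.8, -0.1, -92.0]
ft_force: [0.1, 0.5, 0.7]
grip_width: 28.9
t: 41.73
position: [556.9, -78.3, 148.6]
tcp_rot: [-179.7, -0.1, -92.2]
ft_force: [-0.2, 1.3, -1.0]
grip_width: 51.1
t: 42.32
position: [476.8, 60.9, 155.4]
tcp_rot: [-178.9, 0.3, -92.1]
ft_force: [0.3, -0.6, -0.6]
grip_width: 50.7
wrist (0.57, array([ 689., -139.]), array([34., 47.]), 64.0, [62, 14, 95, 42])
t 42.5 pos [476.8  59.5 154.6] rot [-178.9    0.2  -92.2] w 50.9 F [-0.3 -0.3 -0.4] 
 shift cm [ 0.48  2.37 10.92] turn [-0.019  0.004 -0.021]
```

```bash
python3 - <<'E'
import cv2,numpy as np
a=cv2.imread('pics/w10.png');b=cv2.imread('pics/t10.png')[110:290,110:480]
b=cv2.resize(b,(560,272));cv2.imwrite('pics/z10.png',np.vstack([a[:320],b]))
E
```

```text
(no output)
```

View pics/z10.png

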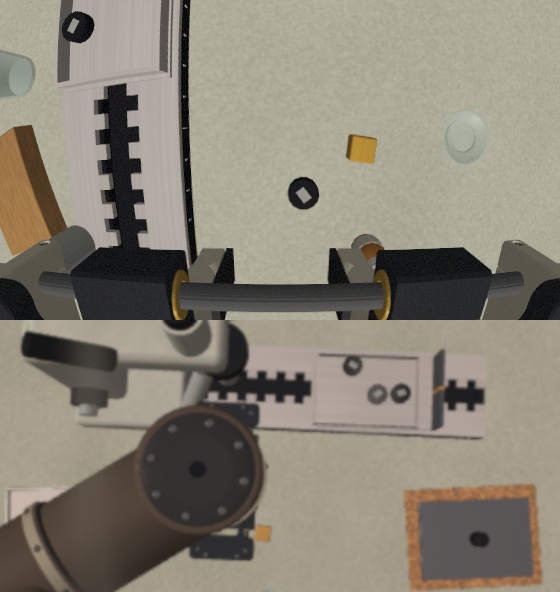

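One sample in the tray was knocked aside but still lies inside it, at zoomed px (353,366). S2 is at wrist px (303,193). I'll compute both positions.

```bash
python3 - <<'E'
from h import *
print(onplane('wrist',303,193,12).round(1),onplane('wrist',78,27,50).round(1))
for u,v in((353,366),(377,394),(400,393),(314,350),(417,358),(415,427)): print(onplane('top',110+u*370/560,110+(v-320)*180/272,55).round(1))
go(456,55,45,-91)
E
```

```text
[458.   55.7  12. ] [ 660. -123.   50.]
[ 658.8 -124.    55. ]
[ 615.4 -160.7   55. ]
[ 617.1 -195.9   55. ]
[683.5 -64.   55. ]
[ 671.6 -222.5   55. ]
[ 564.7 -218.5   55. ]
t 42.5 pos [476.8  59.5 154.6] rot [-178.9    0.2  -92.2] w 50.9 F [-0.3 -0.3 -0.4] 
 shift cm [ 0.58  2.26 10.92] turn [-0.019  0.004 -0.021]
```

```bash
python3 -m jog '[[0.5,1.8,2.5,-0.019,0,-0.02,0.42],[0,0,3,0,0,0,0.42],[0,0,3,0,0,0,0.42],[0,0,1.5,0,0,0,0.42],[0,0,0,0,0,0,0.42]]'
python3 -c "
from h import *
go(457,56,5,-91)"
```

```text
t: 42.93
position: [461.5, 51.7, 52.1]
tcp_rot: [-179.8, 0.3, -91.5]
ft_force: [-0.4, 0.4, 0.8]
grip_width: 51.0
t 42.9 pos [461.5  51.7  52.1] rot [-179.8    0.3  -91.5] w 51.0 F [-0.4  0.4  0.8] 
 shift cm [-0.4   0.47  4.71] turn [-0.003  0.005 -0.008]
```

```bash
python3 -m jog '[[-0.4,0.4,2,0,0.005,0,0.42],[0,0,1.5,0,0,0,0.42],[0,0,0.6,0,0,0,0.42],[0,0,0.2,0,0,0,0.42]]'
python3 -c "
from h import *
go(457,56,5,-91)"
```

```text
t: 43.27
position: [459.6, 53.5, 9.0]
tcp_rot: [-179.8, -0.1, -91.7]
ft_force: [-0.6, 0.0, 0.7]
grip_width: 51.0
t 43.3 pos [459.6  53.5   9. ] rot [-1.798e+02 -1.000e-01 -9.170e+01] w 51.0 F [-0.6  0.   0.7] 
 shift cm [-0.24  0.26  0.4 ] turn [-0.003 -0.001 -0.012]
```

```bash
python3 -m jog '[[-0.2,0.2,0.5,0,0,0,0.42],[0,0,0.1,0,0,0,0.6],[0,0,0,0,0,0,1],[0,0,0,0,0,0,1],[0,0,0,0,0,0,1],[0,0,0,0,0,0,1],[0,0,0,0,0,0,1]]' 30
python3 -m jog '[[0,0,-2,0,0,0,1],[0,0,-3,0,0,0,1],[0.5,0,-3,0,0,0,1],[2.5,-1,-3,0,0,0,1],[2.7,-3,0,0,0,0,1],[2.7,-3,0,0,0,0,1],[2.7,-3,0,0,0,0,1],[2.7,-3,0,0,0,0,1]]'
python3 -m jog '[[0.3,-1.5,1,0,0,0,1],[0,0,0,0,0,0,1]]'
python3 -c "
from h import *
go(624,-88,70,-92)"
```

```text
t: 43.85
position: [460.3, 56.2, 6.1]
tcp_rot: [-179.6, 0.1, -91.8]
ft_force: [0.7, -0.4, -0.7]
grip_width: 29.3
t: 44.52
position: [586.2, -86.9, 127.6]
tcp_rot: [-179.2, 0.1, -91.1]
ft_force: [1.5, 2.0, -0.3]
grip_width: 29.3
t: 44.68
position: [606.8, -95.8, 117.9]
tcp_rot: [-179.0, 0.1, -91.4]
ft_force: [-0.5, -0.8, -0.8]
grip_width: 29.0
t 44.7 pos [606.8 -95.8 117.9] rot [-1.79e+02  1.00e-01 -9.14e+01] w 29.0 F [-0.5 -0.8 -0.8] 
 shift cm [-0.82 -1.62  4.82] turn [-0.017  0.001  0.011]
```

```bash
python3 -m jog '[[-0.7,-1.4,1.5,-0.017,0,0.011,1],[0,0,2,0,0,0,1],[0,0,1,0,0,0,1],[0,0,0,0,0,0,1]]'
python3 -c "
from h import *
go(624,-88,45.5,-92)"
```

```text
t: 45.02
position: [622.3, -90.6, 72.1]
tcp_rot: [-180.0, 0.1, -92.2]
ft_force: [0.1, -0.4, -0.8]
grip_width: 28.7
t 45.0 pos [622.3 -90.6  72.1] rot [-1.80e+02  1.00e-01 -9.22e+01] w 28.7 F [ 0.1 -0.4 -0.8] 
 shift cm [-0.26 -0.16  2.66] turn [-0.     0.001 -0.004]
```

Place it, rise, and pull back to -y for a wrist view of the tray and plate.

```bash
python3 -m jog '[[-0.2,-0.1,1.2,0,0,0,1],[0,0,1.2,0,0,0,1],[0,0,0.3,0,0,0,1],[0,0,0.1,0,0,0,1]]'
python3 -m jog '[[0,0,0,0,0,0,0.42],[0,0,0,0,0,0,0.42],[0,0,0,0,0,0,0.42],[0,0,-1.5,0,0,0,0.42],[0,0,-4,0,0,0,0.42],[0,0,-4,0,0,0,0.42],[0,0,-4,0,0,0,0.42],[0,0,-2,0,0,0,0.42]]'
python3 -m jog '[[-3,0,-1,0,0,0,0.42],[-3,0,-1,0,0,0,0.42],[-3,0,-1,0,0,0,0.42],[0,0,0,0,0,0,0.42],[0,0,0,0,0,0,0.42]]'
python3 - <<'E'
from h import *
c=ctrl.get_calibration('wrist');snap('wrist','w11.png')
import json;json.dump({k:np.ravel(v).tolist() if np.ndim(v) else float(v) for k,v in c.items()},open('c11.json','w'))
for n,z in(('sample1_center',55),('push_plate',89)):
    for o in find('wrist',n,z,0.2): print(o)
go(620,-310,180,-92)
snap('top','t11.png')
a=cv2.imread('pics/w11.png');b=cv2.imread('pics/t11.png')[110:290,110:480]
b=cv2.resize(b,(560,272));cv2.imwrite('pics/z11.png',np.vstack([a[:320],b]))
E
```

```text
t: 45.35
position: [623.1, -87.6, 44.1]
tcp_rot: [-179.9, 0.0, -92.1]
ft_force: [-4.7, 1.7, 16.9]
grip_width: 29.0
t: 46.02
position: [618.9, -87.8, 200.8]
tcp_rot: [179.5, -0.0, -92.1]
ft_force: [0.8, 0.3, 1.1]
grip_width: 50.8
t: 46.43
position: [625.4, 4.7, 243.4]
tcp_rot: [-179.5, 0.2, -92.2]
ft_force: [-0.3, -1.2, -1.0]
grip_width: 50.7
(0.78, array([ 663., -122.]), array([29., 31.]), 23.1, [227, 61, 259, 90])
(0.97, array([ 625., -128.]), array([130., 102.]), 87.8, [220, 1, 331, 129])
t 46.6 pos [625.1   3.2 242.4] rot [-1.796e+02  1.000e-01 -9.230e+01] w 50.6 F [-0.  -0.6  0.9] 
 shift cm [31.33 -0.71  6.17] turn [-0.007  0.002 -0.005]
```

View pics/z11.png

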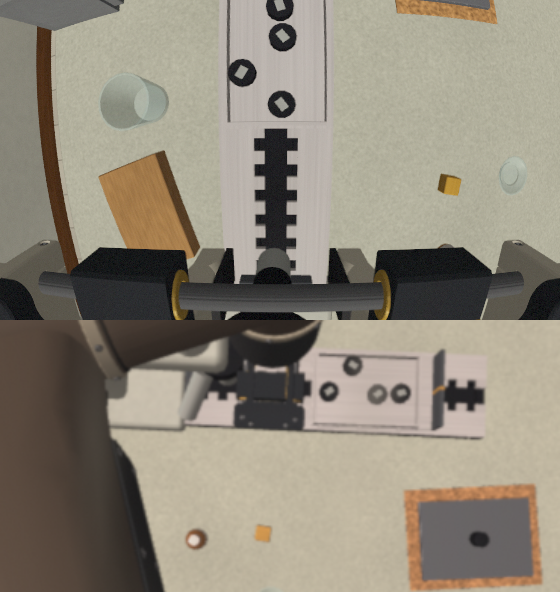

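Every piece is in its tray and the blocks are out. That last move went the wrong way, towards the objective, but touched nothing. I'll check from the saved picture that the knocked disc lies flat, then go back round behind the plate.

```bash
python3 -m jog '[[2,0,0,0,0,0,0.42],[4,0,0,0,0,0,0.6],[4,0,0,0,0,0,0.8],[4,0,0,0,0,0,1],[4,0,0,0,0,0,1],[4,0,0,0,0,0,1],[4,0,0,0,0,0,1],[4,0,0,0,0,0,1]]'
python3 - <<'E'
from h import *
import json
c=json.load(open('c11.json'))
g=cv2.imread('pics/w11.png',0)
m=(g<60).astype(np.uint8);m[:, :225]=0;m[:, 322:]=0;m[122:]=0
m=cv2.morphologyEx(m,cv2.MORPH_CLOSE,np.ones((5,5)))
cs,_=cv2.findContours(m,cv2.RETR_EXTERNAL,cv2.CHAIN_APPROX_NONE)
for k in cs:
    if cv2.contourArea(k)<200: continue
    e=cv2.fitEllipse(k);P=onplane('wrist',*e[0],50,c)[:2]
    # expected flat disc outline
    T=np.linspace(0,6.28,60);Q=np.array([proj('wrist',[P[0]+15*np.cos(t),P[1]+15*np.sin(t),z],c) for t in T for z in(39,55)],np.float32)
    h=cv2.convexHull(Q);print(np.round(e[0]),np.round(e[1],1),round(e[2]),cv2.contourArea(k),'pred',np.round(cv2.fitEllipse(h)[1],1),cv2.contourArea(h),P.round(1))
print([proj('wrist',[674,y,59],c) for y in(-124,-90)],[onplane('wrist',u,v,59,c).round() for u,v in((229,72),(326,72),(276,121))])
go(615,-310,150,-92)
E
```

```text
t: 47.3
position: [608.9, -305.2, 235.7]
tcp_rot: [179.9, 0.2, -92.2]
ft_force: [2.1, 0.2, 0.6]
grip_width: 9.9
[281. 104.] [25.5 26. ] 103 518.5 pred [28.1 28.6] 629.4303926152643 [623.1 -85.8]
[242.  72.] [25.7 27.5] 107 551.0 pred [28.3 29.7] 657.4780111463624 [ 663.8 -122.4]
[281.  24.] [27.6 56.1] 174 918.0 pred [28.9 29.5] 665.051599344748 [ 619.9 -174.6]
[(np.float64(230.78839307913705), np.float64(70.54242053252614)), (np.float64(232.18898596682936), np.float64(102.11862841991963))] [array([ 676., -123.,   59.]), array([ 575., -118.,   59.]), array([629., -67.,  59.])]
t 47.3 pos [ 608.9 -305.2  235.7] rot [179.9   0.2 -92.2] w 9.9 F [2.1 0.2 0.6] 
 shift cm [ 0.48 -0.64  8.57] turn [ 0.002  0.003 -0.003]
```

```bash
python3 -m jog '[[0,0,0,0,0,0,1],[0,0,0,0,0,0,1],[0,0,0,0,0,0,1]]'
python3 - <<'E'
from h import *
def stripe(cam,im,c,box):
    h=cv2.cvtColor(im[:,:,::-1].copy(),cv2.COLOR_BGR2HSV)
    m=cv2.inRange(h,(8,120,80),(30,255,255)); l,t,r,b=box; k=np.zeros_like(m);k[t:b,l:r]=m[t:b,l:r]
    v,u=np.nonzero(k); print(cam,len(u),u.min() if len(u) else 0,u.max() if len(u) else 0,v.min() if len(u) else 0,v.max() if len(u) else 0)
    return u,v
for cam in('wrist','top','side'):
    c=ctrl.get_calibration(cam);im=snap(cam,f'{cam}12.png')
    for d in ctrl.silhouettes(cam,'push_plate')[:2]:
        b=[int(x) for x in d['box']];print(cam,round(d['confidence'],2),b)
        if d['confidence']>.4:
            u,v=stripe(cam,im,c,b)
            if len(u):
                top=v<=v.min()+1; print('stripe top',onplane(cam,u[top].mean(),v.min()+.5,89,c).round(1))
go(620,-310,150,-92)
E
```

```text
t: 47.55
position: [604.3, -316.6, 231.5]
tcp_rot: [179.5, 0.2, -92.9]
ft_force: [0.0, 0.1, -0.4]
grip_width: 0.3
wrist 0.98 [216, 236, 318, 337]
wrist 546 264 317 241 336
stripe top [ 619.3 -272.4   89. ]
top 0.85 [312, 132, 356, 181]
top 0 0 0 0 0
top 0.38 [276, 244, 291, 256]
side 0.63 [209, 133, 276, 207]
side 33 252 254 137 152
stripe top [ 620.5 -250.5   89. ]
t 47.9 pos [ 605.8 -314.1  233. ] rot [ 1.796e+02  1.000e-01 -9.270e+01] w 0.3 F [-1.2  0.5  0.2] 
 shift cm [-0.45 -1.46  8.29] turn [ 0.006  0.002 -0.012]
```

```bash
python3 -m jog '[[-0.3,-1.3,3,0.006,0.002,-0.008,1],[0,0,3,0,0,0,1],[0,0,3,0,0,0,1],[0,0,3,0,0,0,1],[0,0,3,0,0,0,1],[0,0,0,0,0,0,1],[0,0,0,0,0,0,1]]'
python3 -c "
from h import *
go(619,-285,52,-92.3)"
```

```text
t: 48.43
position: [625.6, -305.8, 84.8]
tcp_rot: [-179.3, -0.2, -91.6]
ft_force: [0.2, 0.0, 1.7]
grip_width: 0.7
t 48.4 pos [ 625.6 -305.8   84.8] rot [-179.3   -0.2  -91.6] w 0.7 F [0.2 0.  1.7] 
 shift cm [-2.08  0.75  3.26] turn [-0.012 -0.003  0.013]
```

```bash
python3 -m jog '[[0,0.7,1.6,-0.012,-0.003,0.013,1],[-0.5,0,1.2,0,0,0,1],[-1,0,0.3,0,0,0,1],[0,0,0,0,0,0,1]]'
python3 -c "
from h import *
go(619,-272,52,-92.3)"
```

```text
t: 48.77
position: [622.2, -289.3, 57.1]
tcp_rot: [-179.7, -0.1, -92.3]
ft_force: [-0.6, 0.2, 0.2]
grip_width: 0.3
t 48.8 pos [ 622.2 -289.3   57.1] rot [-1.797e+02 -1.000e-01 -9.230e+01] w 0.3 F [-0.6  0.2  0.2] 
 shift cm [-1.71  0.39  0.51] turn [-0.006 -0.002  0.   ]
```

```bash
python3 -m jog '[[-0.8,0.3,0.3,-0.006,0,0,1],[-0.8,0,0,0,0,0,1],[-0.4,0,0,0,0,0,1],[-0.4,0,0,0,0,0,1],[-0.4,0,0,0,0,0,1]]'
python3 -c "
from h import *
go(619.7,-260,53,-92.3)"
```

```text
t: 49.18
position: [622.0, -258.6, 57.3]
tcp_rot: [-179.8, -0.2, -92.2]
ft_force: [-0.3, -2.5, -0.2]
grip_width: 0.3
t 49.2 pos [ 622.  -258.6   57.3] rot [-179.8   -0.2  -92.2] w 0.3 F [-0.3 -2.5 -0.2] 
 shift cm [0.15 0.23 0.43] turn [-0.004 -0.003  0.002]
```

```bash
python3 -m jog '[[-0.5,0.2,0,0,0,0,1],[-0.7,0,0,0,0,0,1],[-0.7,0,0,0,0,0,1],[-0.7,0,0,0,0,0,1],[-0.7,0,0,0,0,0,1],[-0.7,0,0,0,0,0,1],[-0.7,0,0,0,0,0,1],[-0.7,0,0,0,0,0,1]]'
python3 - <<'E'
from h import *
go(621,-200,53,-92.3)
im=snap('side','s13.png')
for d in ctrl.silhouettes('side','carriage')[:2]: print(round(d['confidence'],2),d['box'])
E
```

```text
t: 49.85
position: [622.6, -201.0, 58.3]
tcp_rot: [-179.7, -0.3, -92.2]
ft_force: [0.2, -3.1, -0.5]
grip_width: 0.7
t 49.9 pos [ 622.6 -201.    58.3] rot [-179.7   -0.3  -92.2] w 0.7 F [ 0.2 -3.1 -0.5] 
 shift cm [-0.1   0.17  0.53] turn [-0.006 -0.005  0.001]
0.7 [212.9, 144.8, 269.4, 225.6]
```

```bash
python3 -m jog '[[-0.7,0,0,0,0,0,1],[-0.7,0,0,0,0,0,1],[-0.7,0,0,0,0,0,1],[-0.7,0,0,0,0,0,1],[-0.7,0,0,0,0,0,1],[-0.7,0,0,0,0,0,1],[-0.7,0,0,0,0,0,1],[-0.7,0,0,0,0,0,1]]'
python3 -c "
from h import *
go(624.5,-120,58,-92.3)"
```

```text
t: 50.62
position: [624.9, -141.0, 58.2]
tcp_rot: [-179.7, -0.3, -92.2]
ft_force: [-0.2, -3.4, -0.3]
grip_width: 0.5
t 50.6 pos [ 624.9 -141.    58.2] rot [-179.7   -0.3  -92.2] w 0.5 F [-0.2 -3.4 -0.3] 
 shift cm [-2.1   0.12  0.01] turn [-0.006 -0.006  0.001]
```

```bash
python3 -m jog '[[-0.6,0.05,0,0,0,0,1],[-0.6,0,0,0,0,0,1],[-0.6,0,0,0,0,0,1],[-0.6,0,0,0,0,0,1],[-0.6,0,0,0,0,0,1],[-0.4,0,0,0,0,0,1],[-0.4,0,0,0,0,0,1],[-0.4,0,0,0,0,0,1]]'
python3 -m jog '[[-0.3,0,0,0,0,0,1],[-0.3,0,0,0,0,0,1],[-0.3,0,0,0,0,0,1]]'
python3 -c "
from h import *
go(627,-80,58,-92.3)"
```

```text
t: 51.28
position: [626.5, -93.6, 58.3]
tcp_rot: [-179.6, -0.3, -92.2]
ft_force: [0.8, -4.4, -0.1]
grip_width: 0.6
t: 51.53
position: [626.9, -83.8, 58.3]
tcp_rot: [-179.6, -0.3, -92.2]
ft_force: [2.7, -19.2, -0.4]
grip_width: 0.4
t 51.5 pos [626.9 -83.8  58.3] rot [-179.6   -0.3  -92.2] w 0.4 F [  2.7 -19.2  -0.4] 
 shift cm [-0.38  0.    0.03] turn [-0.007 -0.006  0.002]
```

The force rose to 19 N at TCP y = -83.8, and I expected home near -84. One more gentle press to confirm.

```bash
python3 -m jog '[[-0.3,0,0,0,0,0,1],[-0.3,0,0,0,0,0,1]]'
python3 -m jog '[[0.5,0,0,0,0,0,1],[1.5,0,0,0,0,0,1],[3,0,0,0,0,0,1],[3,0,0,0,0,0,1],[1,0,-3,0,0,0,1],[0,0,-4,0,0,0,1],[0,0,-4,0,0,0,1],[0,3,-2,0,0,0,1]]'
python3 -m jog '[[3,3,0,0,0,0,1],[3,3,0,0,0,0,1],[3,3,0,0,0,0,1],[3,0,0,0,0,0,1],[3,0,0,0,0,0,1],[2,0,0,0,0,0,1],[0,0,0,0,0,0,1],[0,0,0,0,0,0,1]]'
python3 - <<'E'
from h import *
go(620,-300,200)
top=snap('top','t14.png');side=snap('side','s14.png');c=ctrl.get_calibration('wrist');w=snap('wrist','w14.png')
for cam,n,z in(('top','outtray',15),('top','block1_center',20),('top','weight',20),('top','oil',55),('top','lid_knob',13),('side','carriage',50),('side','push_plate',80)):
    for o in find(cam,n,z)[:4]:print(cam,n,o)
a=cv2.resize(top[105:300,100:480],(560,287));b=cv2.resize(side[100:420,170:440],(380,450))
C=np.zeros((590,790,3),np.uint8);C[:287,:560]=a;C[287:290]=255;C[290:590,:253]=cv2.resize(b,(253,300));C[290:590,260:660]=cv2.resize(w,(400,300))
cv2.imwrite('pics/z14.png',C[:,:,::-1])
E
```

```text
t: 51.7
position: [626.7, -83.8, 59.0]
tcp_rot: [-179.7, -0.8, -92.2]
ft_force: [3.5, -23.2, -1.1]
grip_width: 0.6
t: 52.37
position: [590.1, -175.9, 185.3]
tcp_rot: [179.4, -0.6, -92.2]
ft_force: [1.3, -0.3, 1.9]
grip_width: 0.7
t: 53.03
position: [488.0, -347.2, 196.0]
tcp_rot: [-179.7, -0.2, -92.0]
ft_force: [-0.7, 0.1, -0.4]
grip_width: 0.6
t 53.0 pos [ 488.  -347.2  196. ] rot [-179.7   -0.2  -92. ] w 0.6 F [-0.7  0.1 -0.4] 
 shift cm [ -5.18 -13.03  -0.34] turn [-0.005 -0.003  0.008]
top outtray (0.92, array([413., 342.]), array([122., 153.]), 1.1, [114, 217, 178, 268])
top block1_center (0.68, array([679.,  89.]), array([619., 239.]), 87.8, [125, 82, 381, 188])
top block1_center (0.46, array([408., 380.]), array([24., 31.]), 0.3, [122, 242, 138, 253])
top weight (0.4, array([401.,  14.]), array([24., 21.]), 0.2, [277, 245, 291, 255])
top oil (0.73, array([393., 113.]), array([30., 32.]), 0.3, [231, 247, 245, 262])
top lid_knob (0.47, array([641.,  18.]), array([200., 130.]), 88.3, [239, 124, 322, 181])
side carriage (0.78, array([629.,   5.]), array([250., 125.]), 86.8, [177, 180, 257, 268])
side carriage (0.72, array([670.,  57.]), array([30., 41.]), 28.8, [187, 227, 204, 243])
side push_plate (0.76, array([619.,  33.]), array([238., 119.]), 88.1, [179, 179, 257, 269])
```

View pics/z14.png

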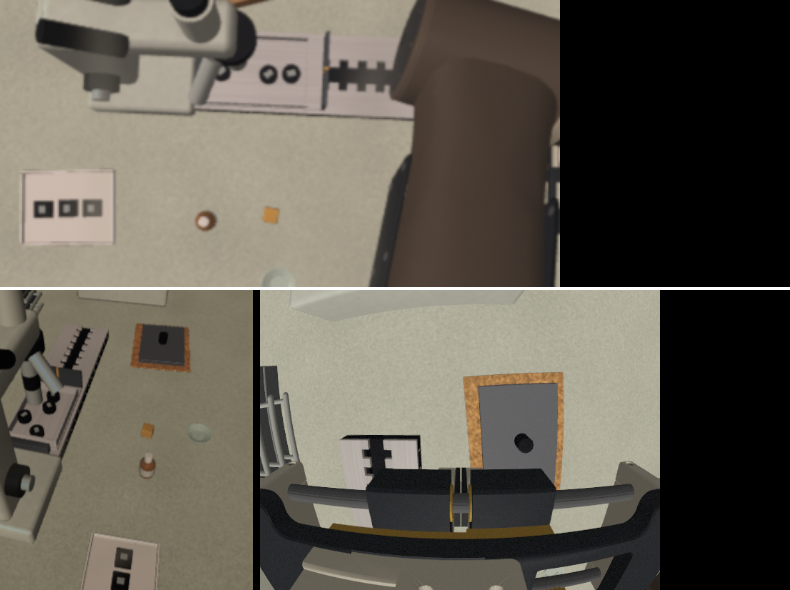

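The composite shows three blocks in the outtray at (43..92,209), the weight and oil unmoved, the lid on the mat, the samples in the tray, and the carriage under the objective. One numeric check of home against the bed's near end, using the top camera pictures.

```bash
python3 - <<'E'
from h import *
c=ctrl.get_calibration('top')
g0=cv2.imread('pics/top0.png',0).astype(float);g1=cv2.imread('pics/t14.png',0).astype(float)
def edge(g,rows,lo,hi,sgn):
    p=g[rows[0]:rows[1],lo:hi].mean(0);d=np.diff(p)*sgn;k=int(d.argmax());
    w=d[max(k-1,0):k+2].clip(0);o=(w*np.arange(max(k-1,0),max(k-1,0)+len(w))).sum()/w.sum()
    return lo+o+.5
for r in((136,146),(170,180)):
    e=edge(g0,r,420,440,-1);print('bed end',r,e,onplane('top',e,sum(r)/2-.5,32,c).round(1))
for nm,g,lo,hi in(('start',g0,398,412),('now',g1,312,332)):
  for r in((142,147),(165,172)):
    print(nm,r,np.round(g[r[0]:r[1],lo:hi].mean(0)).astype(int))
    e=edge(g,r,lo,hi,1);print('  rear edge',round(e,2),onplane('top',e,sum(r)/2-.5,89,c).round(1))
E
```

```text
bed end (136, 146) 431.11764705882354 [ 664.4 -335.7   32. ]
bed end (170, 180) 433.537037037037 [ 583.  -340.2   32. ]
start (142, 147) [ 50  49  51  54  61  88 121 138 139 139 139 139 139 139]
  rear edge 403.37 [ 644. -255.   89.]
start (165, 172) [ 50  50  53  59  75 108 128 113  74  62  59  61  77 108]
  rear edge 402.56 [ 589.6 -252.6   89. ]
now (142, 147) [166 166 166 165 166 165 152 115  73  72  84 123 157 165 165 165 164 161
 150 140]
  rear edge 322.76 [643.3 -73.7  89. ]
now (165, 172) [167 167 167 167 166 153 115  73  72  87 127 159 165 166 166 166 165 159
 146 141]
  rear edge 321.7 [588.9 -71.3  89. ]
```

```bash
python3 -c "
from bench import ctrl
print(ctrl.job_done())"
```

```text
the job is handed in; nothing more can be done
None
```

I did the changeover in the order asked and handed it in at about 53 s on the robot's clock.

- **Lid:** it lies flat, knob up, on the cork mat. The top camera put its centre within about 2 mm of the mat's, and an earlier wrist view said about 5 mm.
- **Blocks:** all three are in the white tray, in a row. The last picture shows them there. The network confirmed only one of them.
- **Samples:** all four are in the carriage's tray. One was knocked against the tray's side wall during the run. It stayed inside and its outline matched a flat disc, so I left it there. After the push only part of the tray can be seen under the microscope, and the samples that show are in place.
- **Carriage:** it ran at about 3–4 N with the tool centred on the stripe. At the stop the force rose to 19–23 N and it moved no further. The top camera put the rear face within 1 mm of where home should be, with the end plate as square as at the start. The gap at the stop itself could not be seen.
- **Brass weight and oil bottle:** they are where they started, within about 1–2 mm by the top camera.

Two moves did not go as planned. Setting down the last sample pressed its tray with about 17 N. One retreat went towards the objective instead of away; I reversed it and it touched nothing.

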